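Move the polishing pastes to the caddy in reverse order

TASK

Move the four jars of polishing paste from the aluminium polishing rack into the pockets of the wooden caddy, one jar to a pocket, in the reverse order: the jar that stood nearest the brass end of the rack goes into the pocket farthest from the brass end of the caddy, the second nearest into the second farthest, and so on. Set each one down gently and upright, without tipping or dropping any, and leave the saucers and the bench block, hammer and loupe where they are.

Things in the scene. Friction and masses are not known exactly. Their poses are not given: they have to be found in the camera images.
- jar_red: Closed screw-top jar of polishing paste, white with a red lid and a red band; a rigid upright cylinder 38 mm in diameter and 54 mm tall (the red lid is the top 16 mm), about 110 g. Origin: centre of its underside; z up its axis. At the start it stands on the red saucer, centred to about 3 mm.
- jar_black: Closed screw-top jar of polishing paste, white with a black lid and a black band; a rigid upright cylinder 38 mm in diameter and 54 mm tall (the black lid is the top 16 mm), about 110 g. Origin: centre of its underside; z up its axis. At the start it stands on the black saucer, centred to about 3 mm.
- jar_green: Closed screw-top jar of polishing paste, white with a green lid and a green band; a rigid upright cylinder 38 mm in diameter and 54 mm tall (the green lid is the top 16 mm), about 110 g. Origin: centre of its underside; z up its axis. At the start it stands on the green saucer, centred to about 3 mm.
- jar_blue: Closed screw-top jar of polishing paste, white with a blue lid and a blue band; a rigid upright cylinder 38 mm in diameter and 54 mm tall (the blue lid is the top 16 mm), about 110 g. Origin: centre of its underside; z up its axis. At the start it stands on the blue saucer, centred to about 3 mm.
- saucer_red: Red round flat saucer, 58 mm in diameter, 5 mm thick, fixed on the polishing rack; it stays there and shows where the red jar stood. Origin: centre of its underside, 10 mm above the table (the jar stands 15 mm above the table).
- saucer_black: Black round flat saucer, 58 mm in diameter, 5 mm thick, fixed on the polishing rack; it stays there and shows where the black jar stood. Origin: centre of its underside, 10 mm above the table (the jar stands 15 mm above the table).
- saucer_green: Green round flat saucer, 58 mm in diameter, 5 mm thick, fixed on the polishing rack; it stays there and shows where the green jar stood. Origin: centre of its underside, 10 mm above the table (the jar stands 15 mm above the table).
- saucer_blue: Blue round flat saucer, 58 mm in diameter, 5 mm thick, fixed on the polishing rack; it stays there and shows where the blue jar stood. Origin: centre of its underside, 10 mm above the table (the jar stands 15 mm above the table).
- polishing_rack: Aluminium rack, fixed, 272 mm long (y) x 74 mm wide (x), base 10 mm thick. Origin: centre of underside, on the table. A brass bar (16 mm wide, 18 high) lies across its +y end. The four saucers stand on it in any colour order, in a row along y, centres at y = +99, +33, -33, -99 mm (x = 0).
- caddy: Dark wooden caddy left or right of the rack, fixed, 272 mm long (y) x 74 mm wide (x), base 10 mm thick. Origin: centre of underside, on the table. A brass bar (16 mm wide, 18 high) lies across its +y end. Four empty grey-lined square pockets (58 mm) in a row along y, centres at y = +99, +33, -33, -99 mm (x = 0); floors 10 mm above the table, ridges around them 8 mm wide, 6 mm above the floors.
- bench_block: Bystander: square steel bench block 65 x 65 x 20 mm, loose on the table beyond the racks. Origin: centre of its underside.
- hammer: Bystander: hammer 230 mm long lying loose on the table beyond the racks. Origin: on the table under its middle.
- loupe: Bystander: black loupe, a cylinder 32 mm in diameter and 26 mm high, standing loose on the table beyond the racks. Origin: centre of its underside.
There are look-alikes about, which are no part of the job. Leave any orange or pink look-alike of the jar_black alone.

How it is judged:
By the outcome, as a careful person would: the job done as asked, in the order asked, and still so for the second after the job is handed in, with the robot touching nothing.
It also fails if it takes over 96 s, if anything falls off the work surface, if the arm or the gripper's body presses on something with over 40 N, if the wrist force passes 120 N, or if a joint passes its speed limit or range.

ROBOT

A 6-joint arm with a two-finger parallel gripper is mounted at the origin on the work surface. World frame = base frame: x ahead of the robot, y to its left, z up, the work surface at z = 0. Lengths are in m, angles in degrees, forces in N, time in s.
With the tool pointing down it reaches from about 0.4 to 0.825 m from the base axis. Payload 7 kg.
Tool frame: the origin (TCP) lies on the centre line of the jaws, within the pads' length; the fingertips stand r.nose_length ahead of it and the grasp point (between the pads) lies 2 mm behind it (r.nose_length is the distance from the TCP to the fingertips, in m); z points along the fingers, y is the direction in which the jaws open and shut (so a half turn about z gives the same grasp; the last joint's range is limited). The gripper opens to 88 mm and grips with 3 to 60 N. Pads are 19 mm wide; open, the fingers measure 130 mm over their backs; the gripper's body (78 mm by 193 mm) begins 47 mm behind the grasp point.
Start: joints at [91.221, 20.546, 0.682, 0, -70.136, -16.507], TCP at [0.178, 0.651, 0.205] pointing down, gripper open.
Joint ranges: [-176.03, 176.03], [-82.01, 121.73], [-58.28, 71.71], [-173.87, 95.51], [-174.79, -0.11], [-173.66, 173.66]. Speed limits (degrees/s): [136.94, 136.94, 172.46, 180, 180, 180].

INTERFACE

Orientations are given as [roll, pitch, yaw] about the fixed x, y, z axes, in that order (R = Rz(yaw) Ry(pitch) Rx(roll)).
In Python, from plant import r gives the robot as it stands.
- The arm moves only by the tool apply_moves, never from a script. Its argument "targets" is a list of rows, each a list of 3 entries, a list of its own where there are three numbers: the shift along the tool's x, y, z scaled (see below), then the turn, a rotation vector about the tool's x, y, z scaled (see below), then the finger opening in mm, from 0 to 87.6. A call has 1 to 5 rows; each row shifts and turns the pose as measured when the row begins, along the tool's axes as they then stand; what a row does not reach is not made up. The controller multiplies each number of a shift by 0.04 m and each number of a turn by 8 degrees. A row lasts 1/10 s, in which the tool goes at most 50 mm and 8.59 degrees, less where a joint would pass 70% of its speed; a pose out of reach is approached as far as the arm can. A call with a number of a shift or a turn outside -1 to 1 is refused whole. A call with a gripper value outside its range is refused whole. The fingers move at their own pace and stop on an object; "squeeze" is the grip in N (left out, the last holds). Time passes only in rows, so rows that do not move let the fingers close. It gives the time, the measured TCP pose, the force and the opening at its end, in the units of the state.
- r.get_state(): the state, without advancing time (a new reading comes with each control period).
- r.capture(name): name is "scene" or "side" or "wrist"; returns a dict with "img" (384x512x3 uint8, blue, green, red), "z_map" (384x512 float32, m along the optical axis (not along the pixel's ray), 0 where there is no reading), "fx", "fy", "cx", "cy" (pixels), "camera_from_world" (4x4, takes a point from world to camera coordinates); the wrist camera has in their place "mount" (4x4, takes a point from camera to tool coordinates, whose origin is the TCP and whose axes are the flange's). Camera axes: x right, y up, looking along -z (the intrinsics and any distortion apply to the point x, -y, -z); pixel columns grow to the right and rows downward; lengths in m; the calibration is good to about 2 mm. A picture is of the moment at which its call begins: read the wrist's pose just before it.
- r.close_job(): hands the job in, once; it reports no verdict.
The state is a dict: "time_s": time; "joints": joint angles; "qd": joint speeds; "joint_torque": joint torques, N m; "tcp_pos": TCP position; "eef_rot": TCP orientation; "contact_force": force on the tool from outside, world axes, zero at the start; "moment": the same for the moment, N m; "gripper_width": finger opening in m.
Only numpy, scipy, OpenCV 4.12 (cv2) and the standard library are available. Lean on these libraries where they do the work, as an engineer would, in place of code of your own. Each camera call takes 0.05 s, during which the arm holds its last target.

## Working session

There is one attempt and no reset: what is moved stays moved. The work goes in short steps, Python scripts to look and compute and a tool call to move; the robot and the scene stay as the last step left them, time stands still between calls to the robot, and variables do not carry over. Pictures are saved under pics/ and viewed, and the job is handed in when it is done.

Besides the shell and the picture viewer there is one more tool, called after "Request:" in YAML: its name, and indented under it one key for each argument. apply_moves: Moves the arm, as the interface text tells. Its arguments: {"type":"object","properties":{"targets":{"type":"array","items":{"type":"array"}},"squeeze":{"type":"number"}},"required":["targets"]}

```bash
ls; mkdir -p pics
python3 - <<'E'
from plant import r
import cv2
print(r.get_state(), r.nose_length)
for n in ["scene","side","wrist"]:
    c=r.capture(n); cv2.imwrite(f"pics/{n}0.png",c["img"])
    print(n,{k:(v.tolist() if hasattr(v,'tolist') else v) for k,v in c.items() if k not in("img","z_map")})
E
```

```text
pics
{'time_s': 0.0, 'joints': array([ 9.12225871e+01,  2.05915037e+01,  6.32378415e-01, -2.11094571e-02,
       -7.01339069e+01, -1.65071409e+01]), 'qd': array([ 0.08375326, -0.0950822 ,  0.08222098, -0.00487893,  0.01541247,
        0.00933641]), 'joint_torque': array([ 1.02587685e-03, -5.82712555e+01,  2.93052328e+01,  6.99737236e+00,
        6.85914667e-03, -1.48736490e-04]), 'tcp_pos': array([0.17782016, 0.65060761, 0.20370822]), 'eef_rot': array([ 1.79905163e+02, -7.41025577e-03, -1.52917372e+01]), 'contact_force': array([-0.04238707, -0.66692242, -0.26429691]), 'moment': array([ 0.04755058,  0.05040214, -0.007111  ]), 'gripper_width': 0.08740422997727237} 0.017
scene {'fx': 469.52395803611097, 'fy': 469.52395803611097, 'cx': 249.0967516485037, 'cy': 191.57575269301887, 'camera_from_world': [[0.8209914839985412, 0.5709403745937327, -0.0002680683520568755, -0.47386500448683483], [-0.49458849405012345, 0.7114346626244664, 0.49924236836394625, 0.28677580820678034], [0.2852283379243796, -0.40974114935551614, 0.8664623394987899, -1.1952691918798093], [0.0, 0.0, 0.0, 1.0]]}
side {'fx': 420.45584904245834, 'fy': 420.45584904245834, 'cx': 254.28452000131108, 'cy': 184.72497855472264, 'camera_from_world': [[0.9886165362332808, -0.15035795054972895, 0.0054617755899423704, -0.5989354169850866], [0.10440649756536269, 0.7117155883706161, 0.6946655342943118, -0.09417003243453977], [-0.10833571688156926, -0.68618758949485, 0.7193121467561934, -1.0665065143759884], [0.0, 0.0, 0.0, 1.0]]}
wrist {'fx': 320.18556734135433, 'fy': 320.18556734135433, 'cx': 256.3573216775493, 'cy': 194.71504382382957, 'mount': [[-0.00042080142334467285, 0.9596138724030244, 0.2813201713667796, 0.07737597316340701], [0.9999997408711101, 0.0005681286559707001, -0.00044213973236265785, -0.00029378949336689164], [-0.0005841094715718192, 0.2813199124155672, -0.9596138628086939, -0.1801204612114101], [0.0, 0.0, 0.0, 1.0]]}
```

View pics/scene0.png

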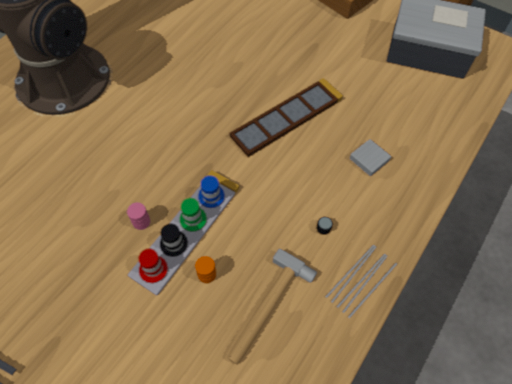

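View pics/side0.png

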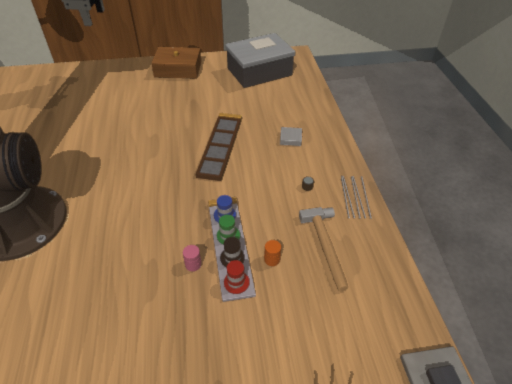

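View pics/wrist0.png

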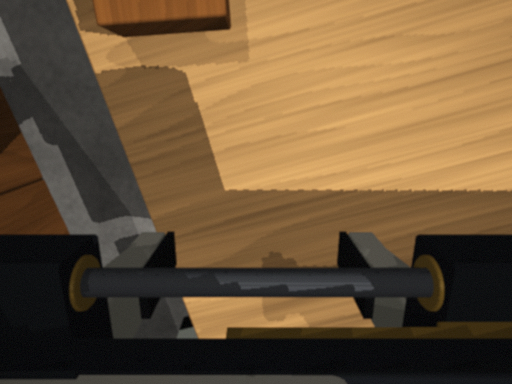

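The rack's brass end is at scene pixel (227,182). From it outward the jars are blue (210,190), green (191,213), black (172,238) and red (151,264). The caddy's brass end is at (331,90). The look-alikes are orange (206,269) and pink (138,215). Next I'll measure positions.

```bash
cat > h.py <<'E'
import numpy as np, cv2
from plant import r
def cloud(c):
    z=c["z_map"]; v,u=np.mgrid[:z.shape[0],:z.shape[1]]
    P=np.stack([(u-c["cx"])/c["fx"]*z,-(v-c["cy"])/c["fy"]*z,-z,np.ones_like(z)],-1)
    if "mount" in c: return P
    return (P@np.linalg.inv(c["camera_from_world"]).T)[...,:3]
def masks(img):
    h=cv2.cvtColor(img,cv2.COLOR_BGR2HSV); H,S,V=[h[...,i].astype(int) for i in range(3)]
    return dict(red=((H<4)|(H>176))&(S>200)&(V>90),green=(H>50)&(H<80)&(S>150)&(V>60),blue=(H>105)&(H<130)&(S>150)&(V>80),
      orange=(H>=6)&(H<14)&(S>200)&(V>150),pink=((H>160)&(H<176))&(S>90)&(V>120),black=(V<55))
E
python3 - <<'E'
from h import *
for n in ["scene","side"]:
    c=r.capture(n); W=cloud(c); img=c["img"]
    print(n,"valid",(c["z_map"]>0).mean())
    for k,m in masks(img).items():
        m=m&(c["z_map"]>0)&(W[...,2]>.062)&(W[...,2]<.08)&(W[...,0]>.3)
        p=W[m]
        if len(p)<5: print(k,len(p));continue
        (cx,cy),rad=cv2.minEnclosingCircle(p[:,:2].astype(np.float32))
        print(k,len(p),"mean",p.mean(0).round(4),"med z",np.median(p[:,2]).round(4),"circ",round(cx,4),round(cy,4),round(rad,4))
    # table z
    t=W[300:310,100:110].reshape(-1,3); print("table",np.median(t,0).round(4))
    # top view map of whole
    m=(c["z_map"]>0)
    # caddy: dark brown or brass
    h=cv2.cvtColor(img,cv2.COLOR_BGR2HSV)
    cv2.imwrite(f"pics/{n}_crop.png",cv2.resize(img[60:300,110:370],None,fx=3,fy=3,interpolation=cv2.INTER_CUBIC)[:600,:800] if n=="scene" else cv2.resize(img[100:300,150:350],None,fx=3,fy=3,interpolation=cv2.INTER_CUBIC))
    for (u,v) in ([(231,135),(249,152),(342,96),(324,82),(133,278),(153,289),(240,183)] if n=="scene" else [(198,175),(221,178),(241,118),(220,115)]):
        print((u,v),W[v,u].round(4),img[v,u])
E
```

```text
scene valid 0.9961344401041666
red 259 mean [ 0.5279 -0.2598  0.0686] med z 0.0686 circ 0.5269 -0.2586 0.0181
green 232 mean [ 0.5237 -0.1293  0.0687] med z 0.0688 circ 0.5227 -0.1284 0.0182
blue 223 mean [ 0.5241 -0.0656  0.0687] med z 0.0688 circ 0.5228 -0.0638 0.0187
orange 0
pink 0
black 710 mean [0.6642 0.2785 0.0699] med z 0.0695 circ 0.6776 0.1837 0.4254
table [ 4.924e-01 -3.664e-01 -3.000e-04]
(231, 135) [0.4616 0.0927 0.0138] [21 34 59]
(249, 152) [0.525  0.0746 0.0184] [16 32 58]
(342, 96) [0.6163 0.3401 0.0176] [ 45  95 123]
(324, 82) [0.558  0.3528 0.0195] [ 38 122 157]
(133, 278) [ 0.5059 -0.2964  0.0095] [145 138 140]
(153, 289) [ 0.5534 -0.2913  0.0115] [148 140 143]
(240, 183) [ 5.489e-01  5.300e-03 -1.000e-04] [ 83 126 157]
side valid 0.9959360758463541
red 11 mean [ 0.5231 -0.2627  0.069 ] med z 0.0691 circ 0.5253 -0.2622 0.0148
green 0
blue 0
orange 0
pink 0
black 259 mean [0.5704 0.046  0.0684] med z 0.0684 circ 0.5851 0.2157 0.4348
table [ 0.2373 -0.2664 -0.0005]
(198, 175) [0.4611 0.0932 0.0098] [31 47 70]
(221, 178) [0.5234 0.072  0.01  ] [31 49 69]
(241, 118) [0.6139 0.3395 0.0064] [ 46  77 104]
(220, 115) [0.5472 0.3481 0.0192] [ 58 122 166]
```

View pics/scene_crop.png

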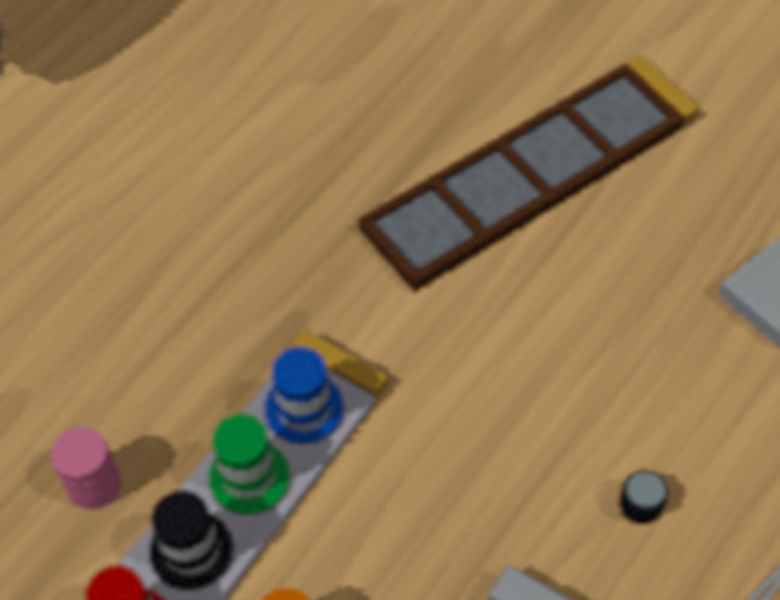

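View pics/side_crop.png

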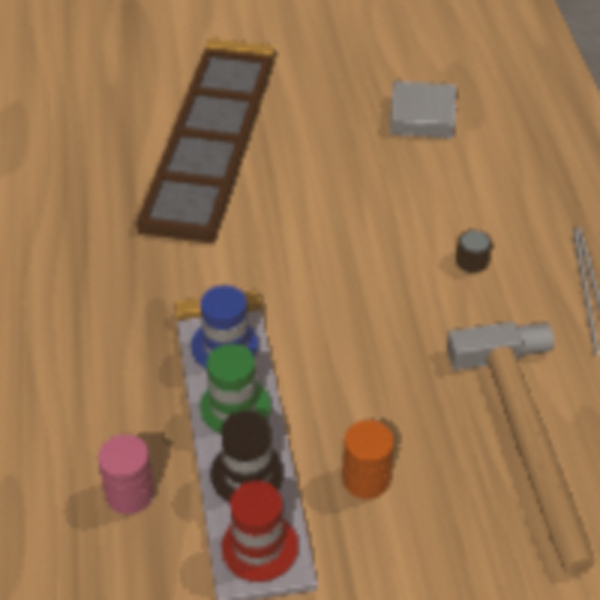

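```bash
cat >> h.py <<'E'
def lids(c):
    W=cloud(c); m=(c["z_map"]>0)&(W[...,2]>.063)&(W[...,2]<.075)&(W[...,0]>.4)&(W[...,0]<.7)&(W[...,1]>-.36)&(W[...,1]<.4)
    # flat: neighbours at same height
    n,l=cv2.connectedComponents(m.astype(np.uint8),connectivity=4); out=[]
    for i in range(1,n):
        q=l==i
        if q.sum()<25: continue
        p=W[q]; p=p[abs(p[:,2]-np.median(p[:,2]))<.003]
        (cx,cy),rad=cv2.minEnclosingCircle(p[:,:2].astype(np.float32))
        out.append((len(p),np.r_[p.mean(0),cx,cy,rad].round(4),c["img"][q].mean(0).astype(int)))
    return out
def pockets(c):
    W=cloud(c); S=cv2.cvtColor(c["img"],cv2.COLOR_BGR2HSV)[...,1]
    m=(S<70)&(W[...,2]>.005)&(W[...,2]<.015)&(W[...,0]>.4)&(W[...,0]<.68)&(W[...,1]>.04)&(W[...,1]<.38)
    n,l=cv2.connectedComponents(m.astype(np.uint8),connectivity=4); out=[]
    for i in range(1,n):
        q=l==i
        if q.sum()<60: continue
        p=W[q]; b=cv2.minAreaRect(p[:,:2].astype(np.float32)); out.append((len(p),p.mean(0).round(4),np.round(b[0],4),np.round(b[1],4),round(b[2],1)))
    return out
E
python3 - <<'E'
from h import *
for n in ["scene","side"]:
    c=r.capture(n); print(n)
    for o in lids(c): print(o)
    for o in pockets(c): print(o)
    W=cloud(c); m=(W[...,2]>.007)&(W[...,2]<.024)&(W[...,0]>.4)&(W[...,0]<.68)
    for lo,hi in((-.4,.02),(.06,.4)):
        p=W[m&(W[...,1]>lo)&(W[...,1]<hi)&(abs(W[...,0]-(.53 if lo<0 else .54))<.1)]
        print("rect",cv2.minAreaRect(p[:,:2].astype(np.float32)))
print(r.get_state()["time_s"])
E
```

```text
scene
(226, array([ 0.5231, -0.0638,  0.0691,  0.5226, -0.0635,  0.0192]), array([137,  66,  18]))
(240, array([ 0.5221, -0.1278,  0.0689,  0.5219, -0.1276,  0.0193]), array([ 52, 117,  14]))
(260, array([ 0.5265, -0.1948,  0.0688,  0.5258, -0.1945,  0.0193]), array([27, 25, 26]))
(290, array([ 0.5267, -0.2582,  0.0688,  0.5267, -0.2577,  0.0191]), array([  9,  13, 140]))
(388, array([0.5638, 0.3081, 0.0113]), array([0.5634, 0.307 ]), array([0.0605, 0.0571]), 70.8)
(406, array([0.5427, 0.2454, 0.0112]), array([0.5438, 0.2445]), array([0.059 , 0.0593]), 69.5)
(440, array([0.521 , 0.1826, 0.011 ]), array([0.5206, 0.1821]), array([0.0578, 0.0577]), 69.4)
(473, array([0.4997, 0.1201, 0.0108]), array([0.5005, 0.1195]), array([0.0572, 0.0591]), 71.0)
rect ((0.5133470892906189, -0.15454469621181488), (0.18667422235012054, 0.2978304326534271), 16.179323196411133)
rect ((0.5253011584281921, 0.2221069037914276), (0.2888959050178528, 0.1009795069694519), 71.63331604003906)
side
(143, array([ 0.521 , -0.0642,  0.0683,  0.5219, -0.0633,  0.02  ]), array([123,  71,  62]))
(164, array([ 0.5204, -0.
[... 158 characters left out ...]
(208, array([ 0.5246, -0.2589,  0.0683,  0.5236, -0.2583,  0.0192]), array([ 32,  42, 136]))
(178, array([0.5639, 0.3087, 0.0097]), array([0.5639, 0.3083]), array([0.0613, 0.0567]), 72.6)
(198, array([0.5428, 0.2459, 0.0099]), array([0.542 , 0.2444]), array([0.0578, 0.0567]), 71.4)
(223, array([0.5216, 0.1829, 0.0098]), array([0.5209, 0.1826]), array([0.0547, 0.0588]), 76.1)
(248, array([0.4999, 0.1204, 0.0098]), array([0.4992, 0.1194]), array([0.0565, 0.0568]), 71.7)
rect ((0.5088450312614441, -0.1582028567790985), (0.18401029706001282, 0.2924315333366394), 19.582836151123047)
rect ((0.5347358584403992, 0.2178204506635666), (0.29194730520248413, 0.07592649012804031), 71.17909240722656)
0.35
```

```bash
cat >> h.py <<'E'
from scipy.spatial.transform import Rotation as Ro
def plan(x,y,z,yaw,n=None,R0=None,p0=None):
    """rows from current pose toward target; simulated"""
    s=r.get_state(); p=np.array(s["tcp_pos"]); R=Ro.from_euler("xyz",s["eef_rot"],degrees=True)
    Rt=Ro.from_euler("xyz",[180,0,yaw],degrees=True); T=np.array([x,y,z])
    print("at",p.round(4),s["eef_rot"].round(2),"t",round(s["time_s"],2),"F",s["contact_force"].round(1),"w",round(s["gripper_width"]*1000,1))
    k=0
    while k<25:
        d=T-p; w=(R.inv()*Rt).as_rotvec(degrees=True)
        if np.linalg.norm(d)<.0006 and np.linalg.norm(w)<.2: break
        dl=R.inv().apply(d); dl*=min(1,.039/max(1e-9,abs(dl).max()),.045/max(1e-9,np.linalg.norm(dl))); w=w*min(1,7.8/max(1e-9,np.linalg.norm(w)))
        a=np.round(dl/.04,2)+0; b=np.round(w/8,2)+0
        print(k+1,a.tolist(),b.tolist()); p=p+R.apply(a*.04); R=R*Ro.from_rotvec(b*8,degrees=True); k+=1
E
python3 - <<'E'
from h import *
for n in ["scene","side"]:
    c=r.capture(n); W=cloud(c)
    for k,(u,v) in dict(orange=(206,261),pink=(137,208)).items() if n=="scene" else dict(orange=(273,247),pink=(192,252)).items():
        print(k,W[v,u].round(4), c["img"][v,u])
plan(.522,-.0635,.18,-100)
E
```

```text
orange [ 0.616  -0.1989  0.0558] [  0  87 174]
pink [ 0.4307 -0.1869  0.052 ] [126  97 173]
orange [ 0.6161 -0.2108  0.0569] [ 30  87 178]
pink [ 0.4348 -0.1951  0.0533] [114  96 177]
at [0.178  0.651  0.2046] [179.99   0.   -15.29] t 0.45 F [-0.3 -0.6  0.6] w 87.9
1 [0.74, 0.85, 0.03] [0.0, 0.0, 0.97]
2 [0.85, 0.74, 0.04] [0.0, 0.0, 0.97]
3 [0.94, 0.62, 0.03] [0.0, 0.0, 0.97]
4 [0.98, 0.47, 0.03] [0.0, 0.0, 0.97]
5 [0.98, 0.32, 0.03] [0.0, 0.0, 0.97]
6 [0.98, 0.18, 0.03] [0.0, 0.0, 0.97]
7 [0.98, 0.04, 0.03] [0.0, 0.0, 0.97]
8 [0.98, -0.09, 0.03] [0.0, 0.0, 0.97]
9 [0.98, -0.23, 0.03] [0.0, 0.0, 0.97]
10 [0.98, -0.37, 0.03] [0.0, 0.0, 0.97]
11 [0.98, -0.53, 0.04] [0.0, 0.0, 0.89]
12 [0.91, -0.66, 0.04] [0.0, 0.0, 0.0]
13 [0.91, -0.66, 0.04] [0.0, 0.0, 0.0]
14 [0.91, -0.66, 0.04] [0.0, 0.0, 0.0]
15 [0.91, -0.65, 0.03] [0.0, 0.0, 0.0]
16 [0.91, -0.65, 0.04] [0.0, 0.0, 0.0]
17 [0.91, -0.65, 0.03] [0.0, 0.0, 0.0]
18 [0.91, -0.66, 0.04] [0.0, 0.0, 0.0]
19 [0.29, -0.2, 0.01] [0.0, 0.0, 0.0]
```

Request:
apply_moves:
  targets:
    - [[0.74,0.85,0.03],[0,0,0.97],87]
    - [[0.85,0.74,0.04],[0,0,0.97],87]
    - [[0.94,0.62,0.03],[0,0,0.97],60]
    - [[0.98,0.47,0.03],[0,0,0.97],60]
    - [[0.98,0.32,0.03],[0,0,0.97],60]

```text
time_s: 0.95
tcp_pos: [0.2729, 0.4498, 0.1958]
eef_rot: [180.0, -0.1, -55.1]
contact_force: [0.1, 0.9, -0.0]
gripper_width: 0.0686
```

Request:
apply_moves:
  targets:
    - [[0.98,0.18,0.03],[0,0,0.97],60]
    - [[0.98,0.04,0.03],[0,0,0.97],60]
    - [[0.98,-0.09,0.03],[0,0,0.97],60]
    - [[0.98,-0.23,0.03],[0,0,0.97],60]
    - [[0.98,-0.37,0.03],[0,0,0.97],60]

```text
time_s: 1.45
tcp_pos: [0.3566, 0.2588, 0.1912]
eef_rot: [-179.9, 0.2, -95.5]
contact_force: [1.7, 0.0, -0.7]
gripper_width: 0.0602
```

```bash
python3 -c "
from h import *
plan(.522,-.0635,.18,-100)"
```

```text
at [0.3566 0.2588 0.1912] [-1.7987e+02  1.5000e-01 -9.5490e+01] t 1.45 F [ 1.7  0.  -0.7] w 60.2
1 [0.95, -0.61, 0.03] [-0.02, 0.02, 0.56]
2 [0.9, -0.68, 0.03] [0.0, 0.0, 0.0]
3 [0.9, -0.68, 0.04] [0.0, 0.0, 0.0]
4 [0.9, -0.68, 0.03] [0.0, 0.0, 0.0]
5 [0.9, -0.68, 0.04] [0.0, 0.0, 0.0]
6 [0.9, -0.68, 0.03] [0.0, 0.0, 0.0]
7 [0.89, -0.68, 0.04] [0.0, 0.0, 0.0]
8 [0.9, -0.68, 0.03] [0.0, 0.0, 0.0]
9 [0.03, -0.03, 0.01] [0.0, 0.0, 0.0]
```

Request:
apply_moves:
  targets:
    - [[0.95,-0.61,0.03],[-0.02,0.02,0.56],60]
    - [[0.9,-0.68,0.03],[0,0,0],60]
    - [[0.9,-0.68,0.04],[0,0,0],60]
    - [[0.9,-0.68,0.03],[0,0,0],60]
    - [[0.9,-0.68,0.04],[0,0,0],60]

```text
time_s: 1.95
tcp_pos: [0.461, 0.0495, 0.1867]
eef_rot: [-179.8, 0.3, -100.3]
contact_force: [1.0, 1.1, 0.9]
gripper_width: 0.0601
```

Request:
apply_moves:
  targets:
    - [[0.9,-0.68,0.03],[0,0,0],60]
    - [[0.9,-0.68,0.04],[0,0,0],60]
    - [[0.7,-0.55,0.03],[0,0,0],60]
    - [[0,0,0],[0,0,0],60]

```text
time_s: 2.35
tcp_pos: [0.5217, -0.072, 0.183]
eef_rot: [-179.6, 0.4, -100.5]
contact_force: [-0.1, 0.0, -1.0]
gripper_width: 0.0605
```

```bash
cat >> h.py <<'E'
def wristcloud():
    s=r.get_state(); c=r.capture("wrist"); P=cloud(c)@np.array(c["mount"]).T
    R=Ro.from_euler("xyz",s["eef_rot"],degrees=True).as_matrix()
    return c,P[...,:3]@R.T+s["tcp_pos"]
E
python3 -c "
from h import *
c,W=wristcloud(); cv2.imwrite('pics/w1.png',c['img'])
m=(W[...,2]>.062)&(W[...,2]<.077)&(c['z_map']>0)
n,l=cv2.connectedComponents(m.astype(np.uint8))
for i in range(1,n):
    q=l==i
    if q.sum()<150: continue
    p=W[q]; (a,b),rr=cv2.minEnclosingCircle(p[:,:2].astype(np.float32)); print(q.sum(),p.mean(0).round(4),round(a,4),round(b,4),round(rr,4),c['img'][q].mean(0).astype(int))
plan(.522,-.0635,.046,-100)"
```

```text
1703 [ 0.5256 -0.1953  0.069 ] 0.5259 -0.1954 0.019 [19 17 18]
1380 [ 0.5216 -0.1288  0.0689] 0.5216 -0.1287 0.0189 [ 50 127  25]
1190 [ 0.5223 -0.0656  0.0687] 0.5223 -0.0647 0.0191 [152  60  18]
at [ 0.5209 -0.0708  0.1831] [-179.64    0.39 -100.52] t 2.4 F [-0.5  0.2  0.5] w 59.8
1 [-0.05, 0.01, 0.98] [-0.05, 0.05, -0.07]
2 [-0.05, 0.0, 0.98] [0.0, 0.0, 0.0]
3 [-0.05, 0.0, 0.98] [0.0, 0.0, 0.0]
4 [-0.03, 0.0, 0.49] [0.0, 0.0, 0.0]
```

View pics/w1.png

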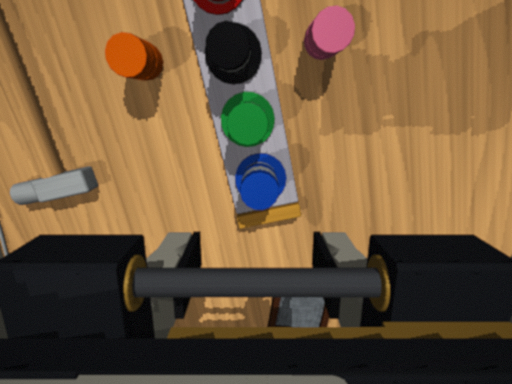

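The wrist view shows blue (260,183), green (247,118) and black (233,50) with brass at (268,215). It agrees with the other cameras to about 1 mm. I'm descending on blue.

Request:
apply_moves:
  targets:
    - [[-0.15,0.02,0.9],[-0.05,0.05,-0.06],60]
    - [[-0.03,0.0,0.9],[0,0,0],60]
    - [[-0.01,0,0.9],[0,0,0],60]
    - [[0,0,0.3],[0,0,0],60]
    - [[0,0,0],[0,0,0],60]

```text
time_s: 2.9
tcp_pos: [0.5226, -0.0601, 0.062]
eef_rot: [-179.7, 0.1, -100.0]
contact_force: [0.3, -0.9, 0.1]
gripper_width: 0.0598
```

```bash
python3 -c "
from h import *
plan(.522,-.0645,.046,-100)"
```

```text
at [ 0.5226 -0.0601  0.062 ] [-1.7971e+02  1.2000e-01 -9.9990e+01] t 2.9 F [ 0.3 -0.9  0.1] w 59.8
1 [0.11, 0.0, 0.4] [-0.04, 0.01, 0.0]
```

Request:
apply_moves:
  targets:
    - [[0.11,0,0.4],[-0.04,0.01,0],60]
    - [[0,0,0],[0,0,0],60]

```text
time_s: 3.1
tcp_pos: [0.5222, -0.0629, 0.0472]
eef_rot: [-180.0, 0.1, -99.9]
contact_force: [-0.7, 0.8, 0.1]
gripper_width: 0.0602
```

```bash
python3 -c "
from h import *
plan(.522,-.0645,.046,-100)"
```

```text
at [ 0.5222 -0.0629  0.0472] [-1.7997e+02  6.0000e-02 -9.9860e+01] t 3.1 F [-0.7  0.8  0.1] w 60.2
1 [0.04, 0.0, 0.03] [0.0, 0.01, 0.02]
```

Request:
apply_moves:
  targets:
    - [[0.04,0,0.03],[0,0,0],30]
    - [[0,0,0],[0,0,0],30]
    - [[0,0,0],[0,0,0],30]
    - [[0,0,0],[0,0,0],30]
    - [[0,0,0],[0,0,0],30]
  squeeze: 20

```text
time_s: 3.6
tcp_pos: [0.5248, -0.063, 0.051]
eef_rot: [-179.6, 0.2, -99.8]
contact_force: [0.6, -0.9, -0.1]
gripper_width: 0.0316
```

```bash
python3 -c "
from h import *
plan(.522,-.0645,.046,-100)"
```

```text
at [ 0.5248 -0.063   0.051 ] [-179.55    0.2   -99.76] t 3.6 F [ 0.6 -0.9 -0.1] w 31.6
1 [0.05, 0.06, 0.12] [-0.06, 0.03, 0.03]
```

```bash
python3 -c "
from h import *
for n in ['scene','side','wrist']:
    c=r.capture(n); i=c['img']
    if n=='scene': i=cv2.resize(i[120:300,120:270],None,fx=4,fy=3.3)[:600]
    if n=='side': i=cv2.resize(i[150:310,160:310],None,fx=4,fy=3.7)
    cv2.imwrite(f'pics/{n}2.png',i)
    if n!='wrist':
        for o in lids(c): print(o)
print(r.get_state())
"
```

```text
(37, array([ 0.5214, -0.0774,  0.0683,  0.5231, -0.0743,  0.0147]), array([126,  62,  22]))
(242, array([ 0.5225, -0.1276,  0.0689,  0.5218, -0.1276,  0.019 ]), array([ 57, 125,  17]))
(263, array([ 0.5264, -0.1947,  0.0688,  0.5262, -0.1939,  0.0193]), array([33, 31, 32]))
(287, array([ 0.5267, -0.258 ,  0.0688,  0.5264, -0.2578,  0.019 ]), array([ 11,  15, 158]))
(129, array([ 0.522 , -0.0646,  0.0683,  0.5207, -0.0643,  0.0196]), array([115,  65,  54]))
(163, array([ 0.5202, -0.1283,  0.0682,  0.5193, -0.1279,  0.0202]), array([ 61, 112,  59]))
(179, array([ 0.5244, -0.195 ,  0.0682,  0.5244, -0.1944,  0.0194]), array([38, 46, 56]))
(206, array([ 0.5245, -0.2588,  0.0683,  0.5255, -0.258 ,  0.0197]), array([ 37,  47, 151]))
{'time_s': 3.75, 'joints': array([ 1.44220360e+01,  1.55575291e+01, -2.94462441e+01, -3.17561542e-03,
       -4.45486673e+01, -2.41836213e+01]), 'qd': array([-0.05520609,  0.2580617 , -0.13904   ,  0.0042054 ,  0.10145008,
        0.04844872]), 'joint_torque': array([ 2.36196024e-02, -4.43401301e+01,  2.21456426e+01,  5.28647974e+00,
        2.77968933e-02, -1.02697817e-03]), 'tcp_pos': array([ 0.52451612, -0.06313682,  0.05058576]), 'eef_rot': array([-179.59263793,    0.18539501,  -99.76318066]), 'contact_force': array([ 0.80064352, -0.20872031, -0.52285053]), 'moment': array([0.07593464, 0.00531684, 0.03373798]), 'gripper_width': 0.03035608002558938}
```

View pics/scene2.png

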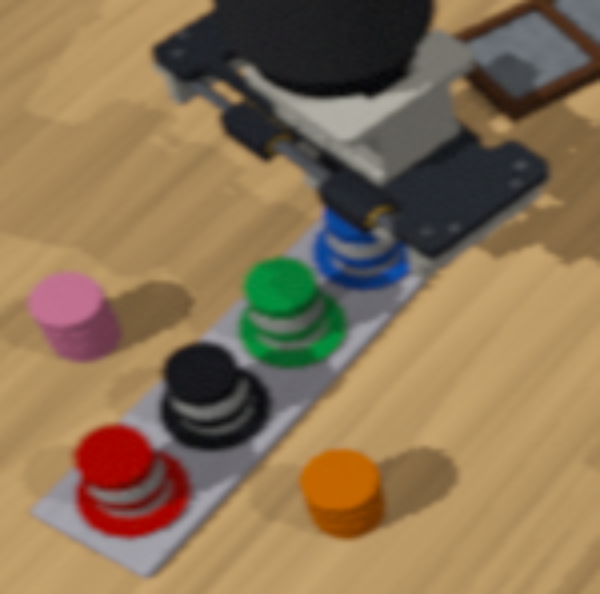

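View pics/side2.png

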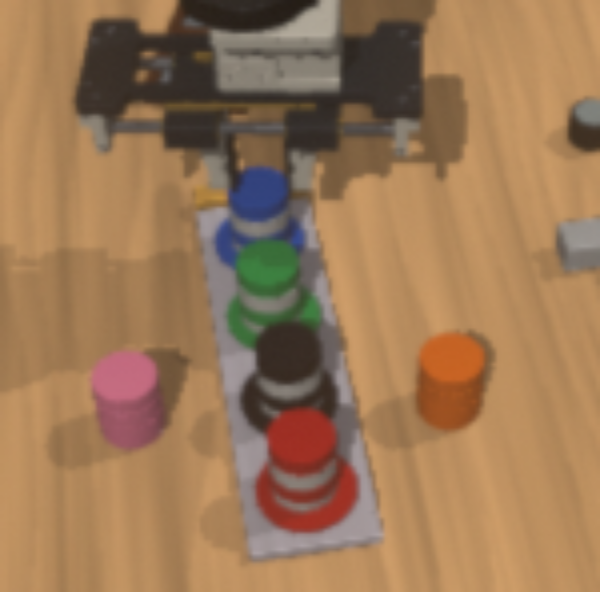

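View pics/wrist2.png

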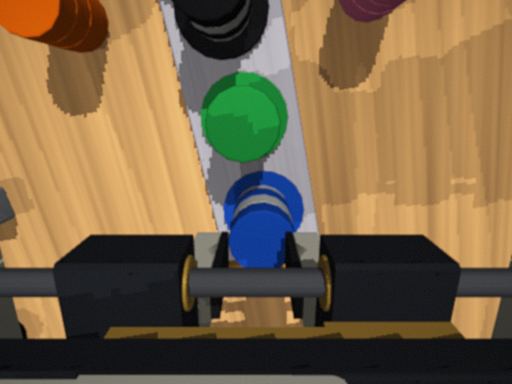

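```bash
python3 -c "
from h import *
c=r.capture('wrist'); P=(cloud(c)@np.array(c['mount']).T)[...,:3]
for v in (236,240,245,250,255,260,264):
    print(v,[ (u,P[v,u].round(3).tolist()) for u in (205,222,293,308)])
c=r.capture('side'); W=cloud(c)
# side crop px -> full: u=160+x/4, v=150+y/3.7
for x,y in ((218,160),(218,180),(235,150),(235,180),(300,160),(300,180),(285,150)):
    u,v=int(160+x/4),int(150+y/3.7); print((x,y),W[v,u].round(3),c['img'][v,u])
W=W[(W[...,2]>.025)&(W[...,2]<.09)&(W[...,1]>-.07)&(W[...,1]<.05)&(abs(W[...,0]-.524)<.08)]
for lo in np.arange(.025,.09,.01):
    q=W[(W[:,2]>=lo)&(W[:,2]<lo+.01)]; print(round(lo,3),len(q),q.round(3)[::max(1,len(q)//10)].tolist())
"
```

```text
236 [(205, [0.011, -0.027, -0.032]), (222, [0.01, -0.019, -0.029]), (293, [0.01, 0.018, -0.028]), (308, [0.011, 0.025, -0.032])]
240 [(205, [0.011, -0.026, -0.037]), (222, [0.01, -0.018, -0.034]), (293, [0.01, 0.017, -0.035]), (308, [0.011, 0.024, -0.037])]
245 [(205, [0.011, -0.025, -0.043]), (222, [0.01, -0.018, -0.039]), (293, [0.009, 0.016, -0.039]), (308, [0.012, 0.023, -0.043])]
250 [(205, [0.011, -0.025, -0.048]), (222, [0.01, -0.017, -0.045]), (293, [0.01, 0.016, -0.045]), (308, [0.011, 0.022, -0.047])]
255 [(205, [0.011, -0.024, -0.052]), (222, [0.009, -0.017, -0.049]), (293, [0.009, 0.015, -0.049]), (308, [0.011, 0.022, -0.052])]
260 [(205, [0.011, -0.023, -0.057]), (222, [0.009, -0.016, -0.054]), (293, [0.01, 0.015, -0.055]), (308, [0.011, 0.021, -0.057])]
264 [(205, [0.012, -0.022, -0.062]), (222, [0.008, -0.016, -0.055]), (293, [0.01, 0.014, -0.058]), (308, [0.011, 0.02, -0.06])]
(218, 160) [ 0.498 -0.072  0.106] [108 119 126]
(218, 180) [ 0.497 -0.068  0.085] [118 131 138]
(235, 150) [ 0.508 -0.064  0.107] [43 60 77]
(235, 180) [ 0.506 -0.068  0.083] [41 45 52]
(300, 16
[... 655 characters left out ...]
19, -0.056, 0.067], [0.509, -0.058, 0.068], [0.528, -0.062, 0.069], [0.516, -0.063, 0.068], [0.535, -0.065, 0.068], [0.518, -0.067, 0.069], [0.503, -0.067, 0.068]]
0.075 22 [[0.51, -0.052, 0.08], [0.51, -0.057, 0.077], [0.494, -0.067, 0.084], [0.499, -0.068, 0.084], [0.506, -0.068, 0.083], [0.492, -0.069, 0.083], [0.497, -0.069, 0.082], [0.504, -0.069, 0.08], [0.494, -0.069, 0.078], [0.499, -0.07, 0.079], [0.504, -0.068, 0.077]]
0.085 11 [[0.511, -0.051, 0.086], [0.51, -0.055, 0.086], [0.492, -0.069, 0.09], [0.495, -0.067, 0.088], [0.497, -0.068, 0.088], [0.499, -0.069, 0.088], [0.502, -0.07, 0.089], [0.504, -0.07, 0.089], [0.507, -0.068, 0.086], [0.492, -0.07, 0.087], [0.502, -0.07, 0.086]]
```

The fingers closed to 30 mm with no contact. The depth data puts the fingertips at z≈0.078, above the lid top at 0.069, so the tips don't extend ahead of the TCP as stated. I'll open, back off and measure this.

Request:
apply_moves:
  targets:
    - [[0,0,-0.3],[0,0,0],60]
    - [[0,0,-0.9],[0,0,0],60]
    - [[0,0,-0.9],[0,0,0],60]
    - [[0,0,-0.3],[0,0,0],60]
    - [[0,0,0],[0,0,0],60]

```text
time_s: 4.35
tcp_pos: [0.5231, -0.064, 0.1521]
eef_rot: [-179.7, 0.1, -99.8]
contact_force: [0.7, 0.6, -0.5]
gripper_width: 0.0592
```

```bash
python3 -c "
from h import *
print(r.nose_length)
s=r.get_state(); print(s['tcp_pos'],s['gripper_width'],s['eef_rot'])
c=r.capture('wrist'); P=(cloud(c)@np.array(c['mount']).T)[...,:3]
print('min depth',c['z_map'].min())
for v in range(222,300,6): print(v,[P[v,u].round(3).tolist() for u in (165,190,320,340)])
cv2.imwrite('pics/w3.png',c['img'])
c=r.capture('side'); W=cloud(c)
m=(W[...,2]>.09)&(abs(W[...,0]-.524)<.1)&(W[...,1]>-.15)&(W[...,1]<0.05)
q=W[m]; print(len(q)); o=np.argsort(q[:,2]); print(q[o][:25].round(3).tolist())
i=c['img'][90:260,160:310]; cv2.imwrite('pics/s3.png',cv2.resize(i,None,fx=4,fy=3.5))
"
```

```text
0.017
[ 0.52305524 -0.06396742  0.15205253] 0.059220751718703994 [-1.79718190e+02  8.75361687e-02 -9.97653516e+01]
min depth 0.0
222 [[-0.054, -0.103, 0.154], [-0.053, -0.075, 0.153], [-0.052, 0.069, 0.15], [-0.054, 0.092, 0.154]]
228 [[-0.061, -0.104, 0.153], [-0.06, -0.075, 0.152], [-0.06, 0.069, 0.152], [-0.06, 0.092, 0.152]]
234 [[-0.068, -0.104, 0.153], [0.011, -0.035, -0.03], [0.01, 0.032, -0.026], [0.011, 0.041, -0.029]]
240 [[0.011, -0.046, -0.037], [0.01, -0.034, -0.034], [0.01, 0.03, -0.034], [0.011, 0.039, -0.038]]
246 [[0.011, -0.044, -0.043], [0.01, -0.033, -0.04], [0.009, 0.029, -0.04], [0.011, 0.038, -0.043]]
252 [[0.011, -0.042, -0.049], [0.01, -0.032, -0.047], [0.008, 0.029, -0.044], [0.011, 0.036, -0.05]]
258 [[0.011, -0.04, -0.056], [0.009, -0.031, -0.051], [0.006, 0.028, -0.046], [0.011, 0.035, -0.056]]
264 [[0.011, -0.039, -0.061], [0.007, -0.031, -0.053], [0.003, 0.029, -0.046], [0.011, 0.033, -0.061]]
270 [[0.032, -0.026, -0.102], [0.032, -0.019, -0.102], [0.031, 0.016, -0.101], [0.032, 0.022, -0.102]]
276 [[0.031, -0.026, -0.103], [0.031, -0.019, -0.104], [0.0
[... 250 characters left out ...]
4 [[0.026, -0.026, -0.105], [0.027, -0.019, -0.106], [0.027, 0.016, -0.106], [0.026, 0.021, -0.105]]
9463
[[0.554, -0.076, 0.172], [0.551, -0.078, 0.174], [0.48, -0.064, 0.174], [0.491, -0.067, 0.175], [0.554, -0.077, 0.175], [0.482, -0.066, 0.175], [0.552, -0.076, 0.176], [0.478, -0.066, 0.176], [0.489, -0.068, 0.176], [0.487, -0.068, 0.177], [0.485, -0.068, 0.177], [0.492, -0.066, 0.177], [0.558, -0.079, 0.177], [0.556, -0.079, 0.177], [0.489, -0.066, 0.177], [0.562, -0.081, 0.178], [0.56, -0.08, 0.178], [0.481, -0.066, 0.178], [0.565, -0.081, 0.178], [0.492, -0.064, 0.178], [0.554, -0.077, 0.179], [0.487, -0.067, 0.179], [0.485, -0.068, 0.18], [0.483, -0.068, 0.18], [0.492, -0.062, 0.18]]
```

View pics/w3.png

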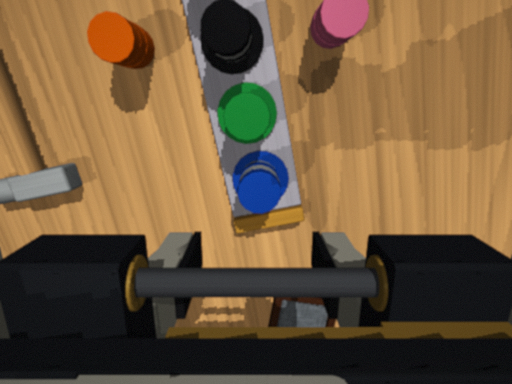

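View pics/s3.png

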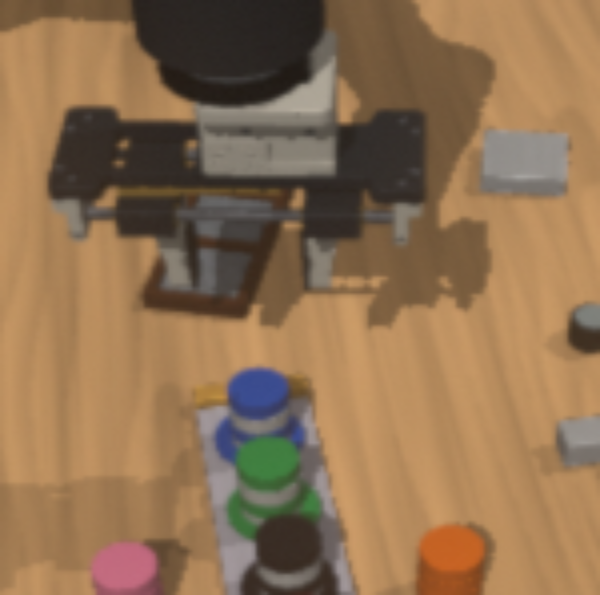

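Both cameras put the fingertips about 24 mm behind the reported TCP, not 17 mm ahead. The centring across the jaws is right. I'll aim for TCP z≈0.010, which puts the tips at about 0.034, and check on the way down.

Request:
apply_moves:
  targets:
    - [[0,0.0,0.9],[-0.03,0,-0.02],60]
    - [[0,0.0,0.9],[0,0,0],60]
    - [[0,0,0.9],[0,0,0],60]
    - [[0,0,0],[0,0,0],60]

```text
time_s: 4.85
tcp_pos: [0.5204, -0.0643, 0.037]
eef_rot: [179.8, 0.0, -99.7]
contact_force: [-1.0, -0.6, -0.2]
gripper_width: 0.0599
```

```bash
python3 -c "
from h import *
plan(.522,-.0645,.010,-100)
c=r.capture('side'); i=c['img'][130:260,160:310]; cv2.imwrite('pics/s4.png',cv2.resize(i,None,fx=5,fy=4.5))
"
```

```text
at [ 0.5204 -0.0643  0.037 ] [ 1.7979e+02  3.0000e-02 -9.9650e+01] t 4.85 F [-1.  -0.6 -0.2] w 59.9
1 [0.0, -0.04, 0.68] [0.03, 0.0, 0.04]
```

View pics/s4.png

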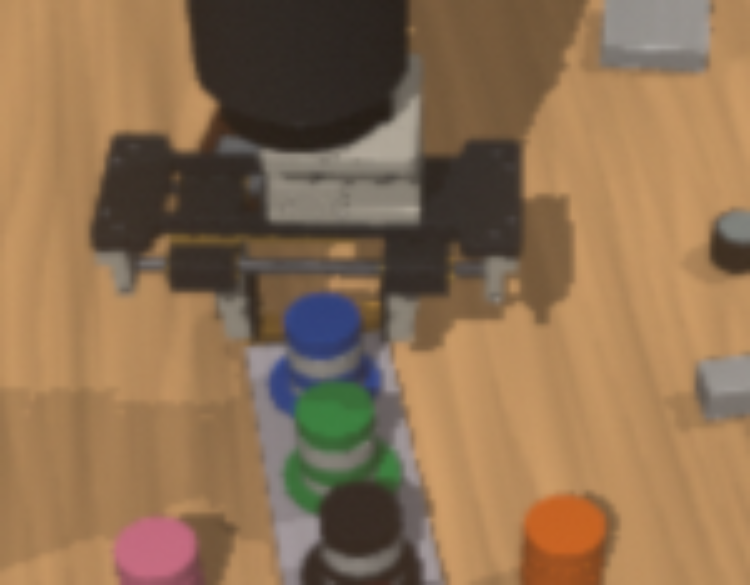

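Request:
apply_moves:
  targets:
    - [[0,-0.04,0.45],[0.03,0,0.04],60]
    - [[0,0,0.2],[0,0,0],60]
    - [[0,0,0],[0,0,0],60]

```text
time_s: 5.2
tcp_pos: [0.5262, -0.0643, 0.0161]
eef_rot: [-179.6, 0.0, -99.8]
contact_force: [0.5, -0.8, -0.3]
gripper_width: 0.06
```

```bash
python3 -c "
from h import *
plan(.522,-.0645,.010,-100)
c=r.capture('wrist'); cv2.imwrite('pics/w5.png',c['img'])
c=r.capture('side'); i=c['img'][130:260,160:310]; cv2.imwrite('pics/s5.png',cv2.resize(i,None,fx=5,fy=4.5))
"
```

```text
at [ 0.5262 -0.0643  0.0161] [-1.7963e+02  5.0000e-02 -9.9840e+01] t 5.2 F [ 0.5 -0.8 -0.3] w 60.0
1 [0.02, 0.1, 0.15] [-0.05, 0.01, 0.02]
```

View pics/w5.png

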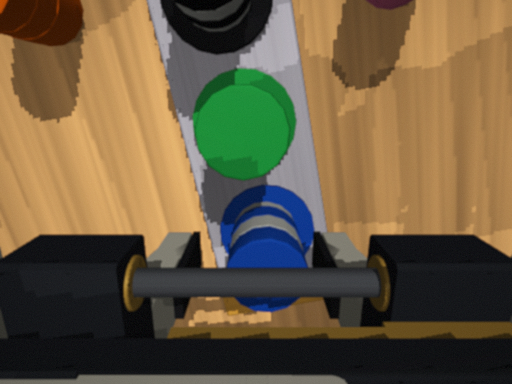

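View pics/s5.png

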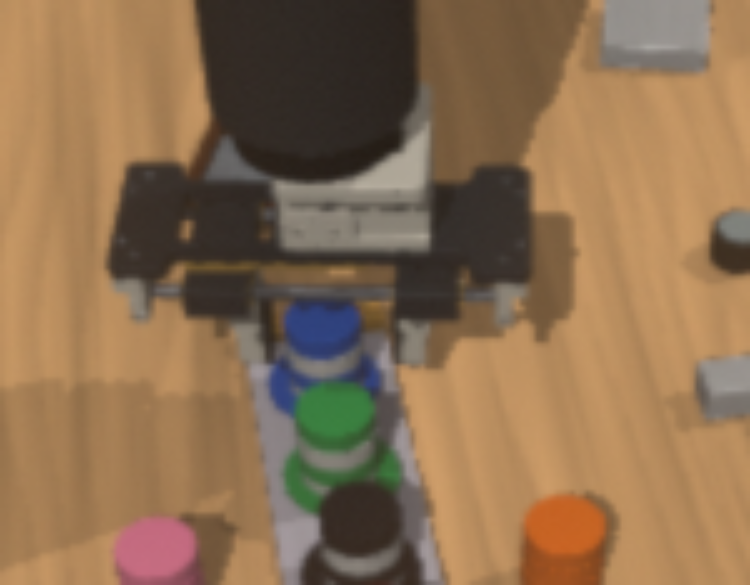

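Request:
apply_moves:
  targets:
    - [[0.02,0.1,0.15],[-0.04,0.0,0.02],60]

```text
time_s: 5.4
tcp_pos: [0.524, -0.064, 0.0124]
eef_rot: [-179.7, 0.1, -100.0]
contact_force: [0.2, -0.1, 0.3]
gripper_width: 0.0602
```

```bash
python3 -c "
from h import *
plan(.522,-.0645,.010,-100)
"
```

```text
at [ 0.524  -0.064   0.0124] [-1.7971e+02  1.4000e-01 -9.9980e+01] t 5.4 F [ 0.2 -0.1  0.3] w 60.2
1 [0.02, 0.05, 0.06] [-0.04, 0.02, 0.0]
```

Request:
apply_moves:
  targets:
    - [[0.02,0.05,0.06],[-0.04,0.02,0],50]
    - [[0,0,0],[0,0,0],42]
  squeeze: 15

```text
time_s: 5.6
tcp_pos: [0.5216, -0.0645, 0.0104]
eef_rot: [180.0, -0.0, -100.0]
contact_force: [0.6, 0.1, 0.4]
gripper_width: 0.0494
```

```bash
python3 -c "
from h import *
plan(.522,-.0645,.010,-100)
"
```

```text
at [ 0.5216 -0.0645  0.0104] [ 1.7997e+02 -1.0000e-02 -9.9990e+01] t 5.6 F [0.6 0.1 0.4] w 49.4
```

Request:
apply_moves:
  targets:
    - [[0,0,0],[0,0,0],30]
    - [[0,0,0],[0,0,0],30]
    - [[0,0,0],[0,0,0],30]
  squeeze: 20

```text
time_s: 5.9
tcp_pos: [0.5216, -0.0645, 0.0107]
eef_rot: [180.0, 0.0, -100.0]
contact_force: [-0.2, -0.3, -0.9]
gripper_width: 0.0377
```

```bash
python3 -c "
from h import *
plan(.522,-.0645,.09,-100)
"
```

```text
at [ 0.5216 -0.0645  0.0107] [179.98   0.   -99.99] t 5.9 F [-0.2 -0.3 -0.9] w 37.7
1 [0.0, 0.0, -0.98] [0.0, 0.0, 0.0]
2 [0.0, -0.01, -0.98] [0.0, 0.0, 0.0]
3 [0.0, 0.0, -0.02] [0.0, 0.0, 0.0]
```

Blue is gripped at 37.7 mm. Lifting.

Request:
apply_moves:
  targets:
    - [[0,0,-0.3],[0,0,0],30]
    - [[0,0,-0.6],[0,0,0],30]
    - [[0,0,-0.7],[0,0,0],30]
    - [[0,0,-0.4],[0,0,0],30]

```text
time_s: 6.3
tcp_pos: [0.5194, -0.065, 0.0928]
eef_rot: [179.6, -0.1, -100.0]
contact_force: [1.0, 0.4, -0.9]
gripper_width: 0.0377
```

```bash
python3 -c "
from h import *
plan(.4995,.120,.085,-108)
c=r.capture('side'); i=c['img'][100:260,160:310]; cv2.imwrite('pics/s6.png',cv2.resize(i,None,fx=4,fy=3.7))
"
```

```text
at [ 0.5194 -0.065   0.0928] [ 1.7964e+02 -1.5000e-01 -1.0000e+02] t 6.3 F [ 1.   0.4 -0.9] w 37.7
1 [-0.98, 0.28, 0.04] [0.04, -0.02, 0.97]
2 [-0.98, 0.43, 0.05] [0.0, 0.0, 0.03]
3 [-0.98, 0.44, 0.04] [0.0, 0.0, 0.0]
4 [-0.98, 0.44, 0.05] [0.0, 0.0, 0.0]
5 [-0.38, 0.18, 0.02] [0.0, 0.0, 0.0]
```

View pics/s6.png

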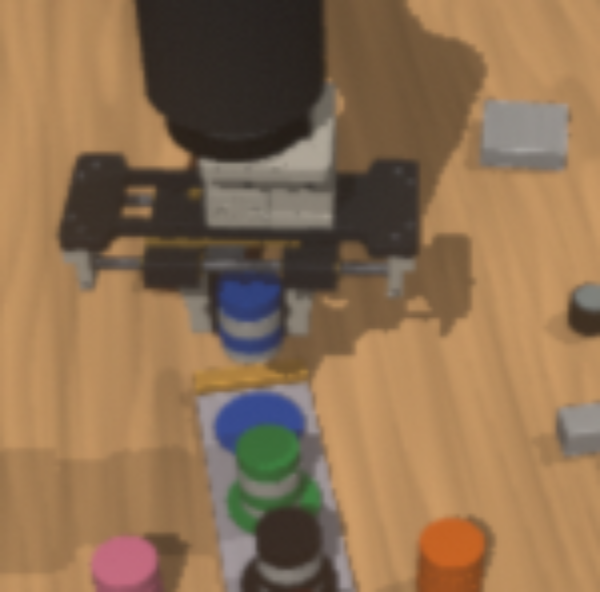

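Blue is lifted clear and upright. Carrying it to the caddy pocket farthest from the brass.

Request:
apply_moves:
  targets:
    - [[-0.5,0.15,0],[0.04,-0.02,0],30]
    - [[-0.95,0.27,0.03],[0,0,0],30]
    - [[-0.95,0.27,0.03],[0,0,0],30]
    - [[-0.9,0.27,0.03],[0,0,0],30]
    - [[-0.7,0.2,0.03],[0,0,0],30]

```text
time_s: 6.85
tcp_pos: [0.5041, 0.1032, 0.0957]
eef_rot: [-179.5, 0.3, -100.4]
contact_force: [0.5, -0.3, -0.7]
gripper_width: 0.0377
```

Request:
apply_moves:
  targets:
    - [[-0.4,0.12,0.1],[0,0,0],30]
    - [[0,0,0],[0,0,0],30]

```text
time_s: 7.05
tcp_pos: [0.5021, 0.1239, 0.0929]
eef_rot: [-179.4, 0.3, -100.1]
contact_force: [0.2, -0.2, 0.1]
gripper_width: 0.038
```

```bash
python3 -c "
from h import *
plan(.4995,.120,.007,-100)
"
```

```text
at [0.5021 0.1239 0.0929] [-179.41    0.34 -100.12] t 7.05 F [ 0.2 -0.2  0.1] w 38.0
1 [0.05, 0.03, 0.98] [-0.07, 0.04, -0.02]
2 [0.05, 0.02, 0.98] [0.0, 0.0, 0.0]
3 [0.01, 0.01, 0.19] [0.0, 0.0, 0.0]
```

Request:
apply_moves:
  targets:
    - [[0.09,0.05,0.5],[-0.07,0.04,0.01],30]
    - [[0,0,0.5],[0,0,0],30]
    - [[0,0,0.4],[0,0,0],30]
    - [[0,0,0],[0,0,0],30]

```text
time_s: 7.45
tcp_pos: [0.5005, 0.1203, 0.0381]
eef_rot: [-179.8, 0.1, -100.1]
contact_force: [-0.8, -0.9, -0.5]
gripper_width: 0.0375
```

```bash
python3 -c "
from h import *
plan(.4995,.120,.007,-100)
c=r.capture('side'); i=c['img'][70:200,160:310]; cv2.imwrite('pics/s7.png',cv2.resize(i,None,fx=4,fy=4))
c=r.capture('scene'); i=c['img'][60:200,200:370]; cv2.imwrite('pics/c7.png',cv2.resize(i,None,fx=4,fy=4))
"
```

```text
at [0.5005 0.1203 0.0381] [-1.7984e+02  1.2000e-01 -1.0010e+02] t 7.45 F [-0.8 -0.9 -0.5] w 37.5
1 [0.01, 0.03, 0.78] [-0.02, 0.02, -0.01]
```

View pics/s7.png

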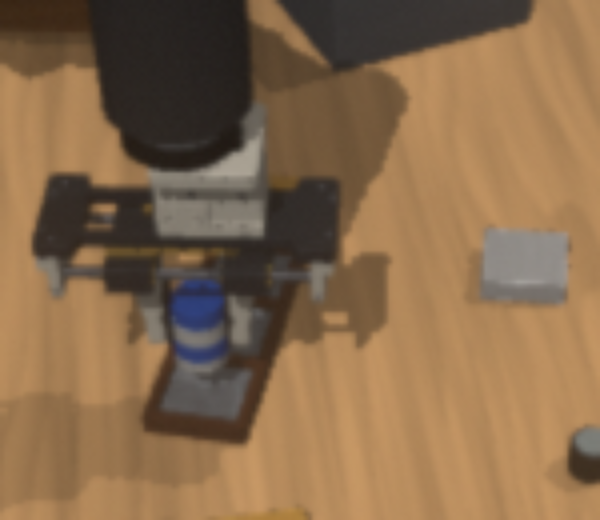

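View pics/c7.png

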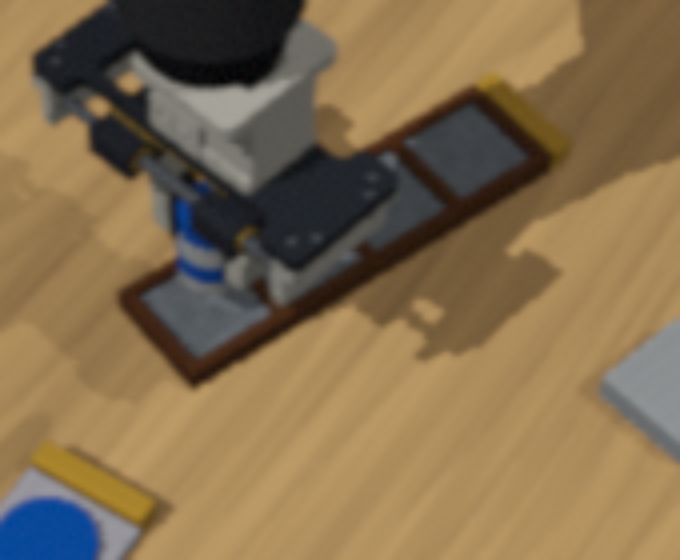

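Request:
apply_moves:
  targets:
    - [[0.01,0.03,0.3],[-0.02,0.02,0],30]
    - [[0,0,0.3],[0,0,0],30]
    - [[0,0,0],[0,0,0],30]

```text
time_s: 7.85
tcp_pos: [0.5023, 0.1213, 0.0165]
eef_rot: [-179.7, 0.2, -100.1]
contact_force: [0.2, 0.2, -1.1]
gripper_width: 0.0375
```

```bash
python3 -c "
from h import *
plan(.4995,.120,.007,-100)
"
```

```text
at [0.5023 0.1213 0.0165] [-179.69    0.22 -100.1 ] t 7.85 F [ 0.2  0.2 -1.1] w 37.5
1 [0.04, 0.06, 0.24] [-0.04, 0.03, -0.01]
```

Request:
apply_moves:
  targets:
    - [[0.04,0.06,0.17],[-0.04,0.03,0],30]
    - [[0,0,0],[0,0,0],30]

```text
time_s: 8.05
tcp_pos: [0.4994, 0.12, 0.0091]
eef_rot: [179.9, -0.1, -100.1]
contact_force: [0.5, -0.7, -0.2]
gripper_width: 0.0377
```

```bash
python3 -c "
from h import *
plan(.4995,.120,.006,-100)
"
```

```text
at [0.4994 0.12   0.0091] [ 1.7995e+02 -6.0000e-02 -1.0010e+02] t 8.05 F [ 0.5 -0.7 -0.2] w 37.7
1 [0.0, 0.0, 0.08] [0.01, -0.01, -0.01]
```

Request:
apply_moves:
  targets:
    - [[0,0,0.05],[0,0,0],30]
    - [[0,0,0.03],[0,0,0],30]

```text
time_s: 8.25
tcp_pos: [0.4996, 0.1201, 0.0058]
eef_rot: [180.0, -0.1, -100.1]
contact_force: [0.5, 0.5, -1.1]
gripper_width: 0.0376
```

```bash
python3 -c "
from h import *
plan(.4995,.120,.0055,-100)
"
```

```text
at [0.4996 0.1201 0.0058] [ 1.7996e+02 -6.0000e-02 -1.0008e+02] t 8.25 F [ 0.5  0.5 -1.1] w 37.6
```

Request:
apply_moves:
  targets:
    - [[0,0,0.03],[0,0,0],30]
    - [[0,0,0],[0,0,0],30]

```text
time_s: 8.45
tcp_pos: [0.5, 0.1203, 0.006]
eef_rot: [-180.0, -0.0, -100.0]
contact_force: [-0.0, 1.2, -0.7]
gripper_width: 0.0372
```

```bash
python3 -c "
from h import *
plan(.4995,.120,.0055,-100)
"
```

```text
at [0.5    0.1203 0.006 ] [-1.7998e+02 -4.0000e-02 -1.0003e+02] t 8.45 F [-0.   1.2 -0.7] w 37.2
1 [0.01, 0.01, 0.01] [0.0, -0.01, 0.0]
```

Request:
apply_moves:
  targets:
    - [[0,0,0.02],[0,0,0],41]
    - [[0,0,0],[0,0,0],48]
    - [[0,0,0],[0,0,0],60]
    - [[0,0,0],[0,0,0],60]

```text
time_s: 8.85
tcp_pos: [0.5007, 0.1208, 0.0056]
eef_rot: [-179.9, 0.0, -100.0]
contact_force: [0.2, -0.3, 0.1]
gripper_width: 0.0576
```

```bash
python3 -c "
from h import *
plan(.4995,.120,.1,-100)
"
```

```text
at [0.5007 0.1208 0.0056] [-1.7991e+02  2.0000e-02 -1.0002e+02] t 8.85 F [ 0.2 -0.3  0.1] w 57.6
1 [0.01, 0.01, -0.98] [-0.01, 0.0, 0.0]
2 [0.01, 0.01, -0.98] [0.0, 0.0, 0.0]
3 [0.0, 0.0, -0.4] [0.0, 0.0, 0.0]
```

Request:
apply_moves:
  targets:
    - [[0,0,-0.5],[0,0,0],60]
    - [[0,0,-0.9],[0,0,0],60]
    - [[0,0,-0.9],[0,0,0],60]
    - [[0.5,-0.13,0],[0,0,0],60]
    - [[0.9,-0.25,0],[0,0,0],60]

```text
time_s: 9.35
tcp_pos: [0.5061, 0.0641, 0.1007]
eef_rot: [-179.9, -0.1, -99.8]
contact_force: [1.1, 0.1, -0.8]
gripper_width: 0.0598
```

Request:
apply_moves:
  targets:
    - [[0.95,-0.25,0],[0,0,0],60]
    - [[0.95,-0.25,0],[0,0,0],60]
    - [[0.95,-0.25,0],[0,0,0],60]
    - [[0.8,-0.2,0],[0,0,0],60]
    - [[0.4,-0.1,0],[0,0,0],60]

```text
time_s: 9.85
tcp_pos: [0.5209, -0.1094, 0.1023]
eef_rot: [-179.8, 0.0, -99.6]
contact_force: [-0.3, -0.0, -0.5]
gripper_width: 0.0599
```

```bash
python3 -c "
from h import *
for n in ('side','scene'):
    c=r.capture(n)
    for o in lids(c): print(o)
    W=cloud(c); m=(W[...,2]>.058)&(W[...,2]<.068)&(abs(W[...,0]-.5)<.04)&(abs(W[...,1]-.12)<.04); p=W[m]; print('placed',len(p),p.mean(0),cv2.minEnclosingCircle(p[:,:2].astype(np.float32)))
    cv2.imwrite(f'pics/{n}8.png',c['img'])
plan(.5213,-.1283,.010,-100)
"
```

```text
(161, array([ 0.5201, -0.1282,  0.0684,  0.5204, -0.1273,  0.0197]), array([ 62, 108,  59]))
(181, array([ 0.5243, -0.1953,  0.0683,  0.5243, -0.1943,  0.0189]), array([39, 47, 58]))
(210, array([ 0.5245, -0.2586,  0.0683,  0.5249, -0.2587,  0.0196]), array([ 37,  48, 152]))
placed 32 [0.49036772 0.1205827  0.06302265] ((0.49207717180252075, 0.1224045380949974), 0.012898392975330353)
(151, array([0.5016, 0.1208, 0.0649, 0.5018, 0.1206, 0.0189]), array([160,  81,  24]))
(245, array([ 0.5225, -0.1283,  0.0689,  0.5214, -0.1279,  0.0198]), array([ 55, 121,  17]))
(264, array([ 0.5266, -0.1944,  0.0688,  0.5264, -0.1941,  0.0193]), array([33, 30, 32]))
(283, array([ 0.5264, -0.2579,  0.0688,  0.526 , -0.2581,  0.0191]), array([ 11,  16, 160]))
placed 198 [0.50255456 0.11975007 0.06395641] ((0.5018305778503418, 0.12243533134460449), 0.019996697083115578)
at [ 0.5209 -0.1091  0.1022] [-179.78    0.    -99.71] t 9.95 F [ 0.   0.6 -0.6] w 59.7
1 [0.2, -0.03, 0.98] [-0.03, 0.0, 0.04]
2 [0.2, -0.04, 0.98] [0.0, 0.0, 0.0]
3 [0.07, -0.02, 0.34] [0.0, 0.0, 0.0]
```

View pics/scene8.png

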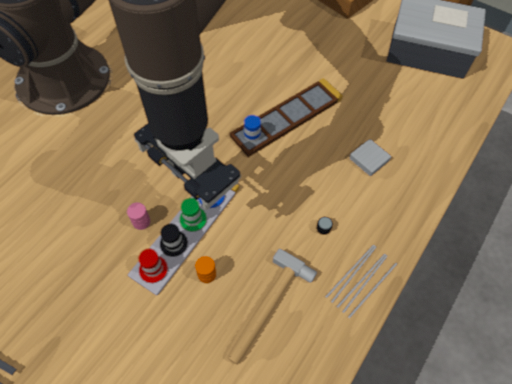

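Blue stands upright in the farthest pocket (scene pixel 252,123) with its lid at z 0.064, as expected. Green next.

Request:
apply_moves:
  targets:
    - [[0.48,-0.07,0.1],[-0.03,0,0.04],60]
    - [[0,0,0.6],[0,0,0],60]
    - [[0,0,0],[0,0,0],60]

```text
time_s: 10.25
tcp_pos: [0.5206, -0.1286, 0.0739]
eef_rot: [-180.0, 0.0, -100.1]
contact_force: [-0.6, 0.8, -0.5]
gripper_width: 0.0601
```

```bash
python3 -c "
from h import *
plan(.5213,-.1283,.010,-100)
"
```

```text
at [ 0.5206 -0.1286  0.0739] [-1.7997e+02  4.0000e-02 -1.0011e+02] t 10.25 F [-0.6  0.8 -0.5] w 60.1
1 [-0.01, -0.01, 0.98] [0.0, 0.0, -0.01]
2 [0.0, 0.0, 0.62] [0.0, 0.0, 0.0]
```

Request:
apply_moves:
  targets:
    - [[0,-0.01,0.6],[0,0,0],60]
    - [[0,0,0.6],[0,0,0],60]
    - [[0,0,0.3],[0,0,0],60]
    - [[0,0,0],[0,0,0],60]

```text
time_s: 10.65
tcp_pos: [0.5237, -0.1265, 0.0155]
eef_rot: [-179.8, 0.0, -99.9]
contact_force: [-0.2, -1.0, -0.1]
gripper_width: 0.0602
```

```bash
python3 -c "
from h import *
plan(.5213,-.1283,.010,-100)
"
```

```text
at [ 0.5237 -0.1265  0.0155] [-1.7977e+02  3.0000e-02 -9.9910e+01] t 10.65 F [-0.2 -1.  -0.1] w 60.2
1 [0.05, 0.05, 0.14] [-0.03, 0.0, 0.01]
```

Request:
apply_moves:
  targets:
    - [[0.05,0.05,0.14],[-0.03,0,0.01],50]
    - [[0,0,0],[0,0,0],46]

```text
time_s: 10.85
tcp_pos: [0.5223, -0.1276, 0.0112]
eef_rot: [-179.9, 0.0, -99.9]
contact_force: [-0.2, 0.0, 0.4]
gripper_width: 0.0496
```

```bash
python3 -c "
from h import *
plan(.5213,-.1283,.010,-100)
"
```

```text
at [ 0.5223 -0.1276  0.0112] [-1.7994e+02  4.0000e-02 -9.9910e+01] t 10.85 F [-0.2  0.   0.4] w 49.6
1 [0.02, 0.02, 0.03] [-0.01, 0.0, 0.01]
```

Request:
apply_moves:
  targets:
    - [[0.02,0.02,0.02],[0,0,0.01],30]
    - [[0,0,0],[0,0,0],30]
    - [[0,0,0],[0,0,0],30]
  squeeze: 20

```text
time_s: 11.15
tcp_pos: [0.5225, -0.1282, 0.0122]
eef_rot: [-179.8, 0.1, -100.0]
contact_force: [-0.4, -0.1, -0.4]
gripper_width: 0.0374
```

```bash
python3 -c "
from h import *
plan(.521,.1826,.09,-100)
"
```

```text
at [ 0.5225 -0.1282  0.0122] [-1.7978e+02  7.0000e-02 -9.9990e+01] t 11.15 F [-0.4 -0.1 -0.4] w 37.4
1 [-0.97, 0.18, -0.25] [-0.03, 0.01, 0.0]
2 [-0.98, 0.18, -0.25] [0.0, 0.0, 0.0]
3 [-0.98, 0.18, -0.25] [0.0, 0.0, 0.0]
4 [-0.98, 0.17, -0.25] [0.0, 0.0, 0.0]
5 [-0.98, 0.18, -0.25] [0.0, 0.0, 0.0]
6 [-0.98, 0.17, -0.25] [0.0, 0.0, 0.0]
7 [-0.98, 0.18, -0.24] [0.0, 0.0, 0.0]
8 [-0.8, 0.14, -0.2] [0.0, 0.0, 0.0]
```

Request:
apply_moves:
  targets:
    - [[0,0,-0.3],[-0.02,0,0],30]
    - [[0,0,-0.7],[0,0,0],30]
    - [[0,0,-0.8],[0,0,0],30]
    - [[-0.3,0.05,-0.25],[0,0,0],30]
    - [[-0.8,0.14,0],[0,0,0],30]

```text
time_s: 11.65
tcp_pos: [0.5214, -0.0849, 0.097]
eef_rot: [179.9, 0.1, -100.3]
contact_force: [0.9, 0.1, -1.4]
gripper_width: 0.0376
```

Request:
apply_moves:
  targets:
    - [[-0.95,0.17,0],[0,0,0],30]
    - [[-0.95,0.17,0],[0,0,0],30]
    - [[-0.95,0.17,0],[0,0,0],30]
    - [[-0.95,0.17,0],[0,0,0],30]
    - [[-0.95,0.17,0],[0,0,0],30]

```text
time_s: 12.15
tcp_pos: [0.5204, 0.1152, 0.0979]
eef_rot: [-180.0, 0.2, -100.6]
contact_force: [2.5, 0.7, -1.1]
gripper_width: 0.0377
```

```bash
python3 -c "
from h import *
plan(.521,.1826,.09,-100)
"
```

```text
at [0.5204 0.1152 0.0979] [-179.97    0.18 -100.55] t 12.15 F [ 2.5  0.7 -1.1] w 37.7
1 [-0.98, 0.17, 0.12] [0.0, 0.02, -0.07]
2 [-0.68, 0.12, 0.08] [0.0, 0.0, 0.0]
```

Request:
apply_moves:
  targets:
    - [[-0.75,0.13,0.05],[0,0.02,-0.07],30]
    - [[-0.5,0.09,0.05],[0,0,0],30]
    - [[-0.25,0.05,0.05],[0,0,0],30]
    - [[0,0,0],[0,0,0],30]

```text
time_s: 12.55
tcp_pos: [0.5186, 0.1844, 0.0908]
eef_rot: [-180.0, 0.1, -99.7]
contact_force: [0.1, -0.4, -1.3]
gripper_width: 0.0375
```

```bash
python3 -c "
from h import *
plan(.521,.1826,.008,-100)
"
```

```text
at [0.5186 0.1844 0.0908] [-1.7999e+02  6.0000e-02 -9.9670e+01] t 12.55 F [ 0.1 -0.4 -1.3] w 37.5
1 [0.02, -0.03, 0.98] [0.0, 0.01, 0.04]
2 [0.01, -0.03, 0.98] [0.0, 0.0, 0.0]
3 [0.01, -0.01, 0.11] [0.0, 0.0, 0.0]
```

Request:
apply_moves:
  targets:
    - [[0.04,-0.06,0.6],[0,0.01,0.04],30]
    - [[0,0,0.6],[0,0,0],30]
    - [[0,0,0.4],[0,0,0],30]
    - [[0,0,0.15],[0,0,0],30]
    - [[0,0,0],[0,0,0],30]

```text
time_s: 13.05
tcp_pos: [0.5203, 0.1798, 0.0191]
eef_rot: [-180.0, -0.0, -100.1]
contact_force: [0.5, 0.0, 0.3]
gripper_width: 0.0378
```

```bash
python3 -c "
from h import *
plan(.521,.1826,.008,-100)
"
```

```text
at [0.5203 0.1798 0.0191] [-1.7997e+02 -1.0000e-02 -1.0011e+02] t 13.05 F [0.5 0.  0.3] w 37.8
1 [-0.07, 0.0, 0.28] [0.0, 0.0, -0.01]
```

Request:
apply_moves:
  targets:
    - [[-0.07,0,0.15],[0,0,-0.01],30]
    - [[0,0,0.06],[0,0,0],30]
    - [[0,0,0],[0,0,0],30]

```text
time_s: 13.35
tcp_pos: [0.5219, 0.1827, 0.0119]
eef_rot: [-179.9, 0.1, -100.1]
contact_force: [-1.2, 0.0, -1.9]
gripper_width: 0.0376
```

```bash
python3 -c "
from h import *
plan(.521,.1826,.0072,-100)
"
```

```text
at [0.5219 0.1827 0.0119] [-1.7987e+02  9.0000e-02 -1.0007e+02] t 13.35 F [-1.2  0.  -1.9] w 37.6
1 [0.01, 0.02, 0.12] [-0.02, 0.01, -0.01]
```

Request:
apply_moves:
  targets:
    - [[0.01,0.02,0.07],[-0.02,0.01,-0.01],30]
    - [[0,0,0.03],[0,0,0],30]

```text
time_s: 13.55
tcp_pos: [0.5216, 0.1829, 0.0087]
eef_rot: [-180.0, 0.1, -100.0]
contact_force: [-0.0, 0.2, -0.7]
gripper_width: 0.0377
```

```bash
python3 -c "
from h import *
plan(.521,.1826,.0072,-100)
"
```

```text
at [0.5216 0.1829 0.0087] [-1.7997e+02  8.0000e-02 -9.9970e+01] t 13.55 F [-0.   0.2 -0.7] w 37.7
1 [0.01, 0.01, 0.04] [0.0, 0.01, 0.0]
```

Request:
apply_moves:
  targets:
    - [[0,0.01,0.03],[0,0.01,0],30]
    - [[0,0,0.02],[0,0,0],30]

```text
time_s: 13.75
tcp_pos: [0.5214, 0.1832, 0.0068]
eef_rot: [-179.9, 0.0, -100.0]
contact_force: [0.3, -0.6, -1.2]
gripper_width: 0.0376
```

```bash
python3 -c "
from h import *
plan(.521,.1826,.0072,-100)
"
```

```text
at [0.5214 0.1832 0.0068] [-1.7995e+02  2.0000e-02 -9.9960e+01] t 13.75 F [ 0.3 -0.6 -1.2] w 37.6
1 [0.02, 0.01, -0.01] [-0.01, 0.0, 0.01]
```

Request:
apply_moves:
  targets:
    - [[0,0,0.02],[0,0,0],30]
    - [[0,0,0.01],[0,0,0],41]
    - [[0,0,0],[0,0,0],48]
    - [[0,0,0],[0,0,0],60]
    - [[0,0,0],[0,0,0],60]

```text
time_s: 14.25
tcp_pos: [0.5219, 0.1836, 0.0065]
eef_rot: [-179.9, 0.1, -99.9]
contact_force: [0.1, 0.3, 0.3]
gripper_width: 0.0574
```

```bash
python3 -c "
from h import *
plan(.5253,-.1948,.1,-100)
"
```

```text
at [0.5219 0.1836 0.0065] [-1.7988e+02  7.0000e-02 -9.9920e+01] t 14.25 F [0.1 0.3 0.3] w 57.4
1 [0.98, -0.18, -0.25] [-0.02, 0.01, 0.01]
2 [0.98, -0.18, -0.24] [0.0, 0.0, 0.0]
3 [0.98, -0.18, -0.25] [0.0, 0.0, 0.0]
4 [0.98, -0.18, -0.24] [0.0, 0.0, 0.0]
5 [0.98, -0.18, -0.25] [0.0, 0.0, 0.0]
6 [0.98, -0.18, -0.25] [0.0, 0.0, 0.0]
7 [0.98, -0.18, -0.24] [0.0, 0.0, 0.0]
8 [0.98, -0.18, -0.25] [0.0, 0.0, 0.0]
9 [0.98, -0.19, -0.24] [0.0, 0.0, 0.0]
10 [0.48, -0.09, -0.13] [0.0, 0.0, 0.0]
```

Request:
apply_moves:
  targets:
    - [[0,0,-0.5],[-0.02,0.01,0.01],60]
    - [[0,0,-0.9],[0,0,0],60]
    - [[0,0,-0.9],[0,0,0],60]
    - [[0.5,-0.09,0],[0,0,0],60]
    - [[0.95,-0.17,0],[0,0,0],60]

```text
time_s: 14.75
tcp_pos: [0.5226, 0.1261, 0.1014]
eef_rot: [179.9, -0.1, -99.8]
contact_force: [-0.1, -0.6, -0.8]
gripper_width: 0.0599
```

Request:
apply_moves:
  targets:
    - [[0.95,-0.17,0],[0,0,0],60]
    - [[0.95,-0.17,0],[0,0,0],60]
    - [[0.95,-0.17,0],[0,0,0],60]
    - [[0.95,-0.17,0],[0,0,0],60]
    - [[0.95,-0.17,0],[0,0,0],60]

```text
time_s: 15.25
tcp_pos: [0.5244, -0.0724, 0.1034]
eef_rot: [-179.8, 0.0, -99.5]
contact_force: [1.2, 0.0, 0.6]
gripper_width: 0.0601
```

```bash
python3 -c "
from h import *
plan(.5253,-.1948,.1,-100)
"
```

```text
at [ 0.5244 -0.0724  0.1034] [-1.7985e+02  2.0000e-02 -9.9510e+01] t 15.25 F [1.2 0.  0.6] w 60.1
1 [0.98, -0.17, 0.03] [-0.02, 0.0, 0.06]
2 [0.98, -0.18, 0.03] [0.0, 0.0, 0.0]
3 [0.98, -0.18, 0.02] [0.0, 0.0, 0.0]
4 [0.07, -0.01, 0.0] [0.0, 0.0, 0.0]
```

Request:
apply_moves:
  targets:
    - [[0.95,-0.17,0.03],[-0.02,0,0.06],60]
    - [[0.9,-0.17,0.03],[0,0,0],60]
    - [[0.6,-0.1,0.03],[0,0,0],60]
    - [[0.3,-0.05,0.2],[0,0,0],60]
    - [[0,0,0.2],[0,0,0],60]

```text
time_s: 15.75
tcp_pos: [0.5246, -0.1929, 0.0839]
eef_rot: [-179.9, 0.0, -100.3]
contact_force: [0.0, 0.4, -0.1]
gripper_width: 0.0597
```

```bash
python3 -c "
from h import *
for n in ('side','scene'):
    c=r.capture(n)
    W=cloud(c)
    for k,x,y in (('blue',.5,.12),('green',.521,.183)):
        m=(W[...,2]>.06)&(W[...,2]<.068)&(abs(W[...,0]-x)<.028)&(abs(W[...,1]-y)<.028); p=W[m]; print(k,len(p),p.mean(0).round(4),cv2.minEnclosingCircle(p[:,:2].astype(np.float32)) if len(p) else '')
    for o in lids(c): print(o)
plan(.5253,-.1948,.010,-100)
"
```

```text
blue 0 [nan nan nan] 
green 0 [nan nan nan] 
(182, array([ 0.5245, -0.1953,  0.0682,  0.5239, -0.1946,  0.0192]), array([36, 45, 53]))
(209, array([ 0.5245, -0.259 ,  0.0685,  0.5245, -0.258 ,  0.0198]), array([ 37,  47, 142]))
blue 185 [0.5022 0.1201 0.0645] ((0.5010080337524414, 0.12076073884963989), 0.020384006202220917)
green 181 [0.5231 0.1823 0.0645] ((0.5223608613014221, 0.18268488347530365), 0.02014526166021824)
(145, array([0.5231, 0.1829, 0.0651, 0.5223, 0.183 , 0.0197]), array([ 65, 143,  22]))
(152, array([0.5014, 0.1208, 0.065 , 0.5016, 0.1207, 0.0189]), array([165,  84,  25]))
(281, array([ 0.5269, -0.258 ,  0.0689,  0.5263, -0.2577,  0.019 ]), array([ 10,  16, 152]))
at [ 0.5238 -0.1914  0.083 ] [-1.7999e+02  3.0000e-02 -1.0022e+02] t 15.85 F [-0.2 -0.6 -0.6] w 60.1
1 [0.04, -0.03, 0.97] [0.0, 0.0, -0.03]
2 [0.04, -0.02, 0.86] [0.0, 0.0, 0.0]<string>:7: RuntimeWarning: Mean of empty slice.
  ret = um.true_divide(
```

Blue and green are both upright at lid z 0.064–0.065. Black is the dark lid at (0.525,-0.195); orange (x 0.616) and pink (x 0.433) are clear of the fingers. Descending on black.

Request:
apply_moves:
  targets:
    - [[0.09,-0.05,0.5],[0,0,-0.03],60]
    - [[0,0,0.5],[0,0,0],60]
    - [[0,0,0.35],[0,0,0],60]
    - [[0,0,0.2],[0,0,0],60]
    - [[0,0,0],[0,0,0],60]

```text
time_s: 16.35
tcp_pos: [0.5269, -0.1901, 0.0197]
eef_rot: [-179.9, 0.0, -99.6]
contact_force: [1.5, -0.1, -0.1]
gripper_width: 0.0603
```

```bash
python3 -c "
from h import *
plan(.5253,-.1948,.010,-100)
"
```

```text
at [ 0.5269 -0.1901  0.0197] [-1.7991e+02  4.0000e-02 -9.9580e+01] t 16.35 F [ 1.5 -0.1 -0.1] w 60.3
1 [0.12, 0.02, 0.24] [-0.01, 0.01, 0.05]
```

Request:
apply_moves:
  targets:
    - [[0.12,0.02,0.2],[-0.01,0.01,0.05],52]
    - [[0,0,0.03],[0,0,0],50]
    - [[0,0,0],[0,0,0],50]

```text
time_s: 16.65
tcp_pos: [0.5265, -0.1939, 0.0112]
eef_rot: [-179.9, -0.0, -99.9]
contact_force: [0.1, 0.6, 0.2]
gripper_width: 0.0503
```

```bash
python3 -c "
from h import *
plan(.5253,-.1948,.010,-100)
"
```

```text
at [ 0.5265 -0.1939  0.0112] [-1.7988e+02 -4.0000e-02 -9.9900e+01] t 16.65 F [0.1 0.6 0.2] w 50.3
1 [0.03, 0.03, 0.03] [-0.01, -0.01, 0.01]
```

Request:
apply_moves:
  targets:
    - [[0.03,0.03,0.03],[-0.01,-0.01,0.01],30]
    - [[0,0,0],[0,0,0],30]
    - [[0,0,0],[0,0,0],30]
  squeeze: 20

```text
time_s: 16.95
tcp_pos: [0.5255, -0.1952, 0.0109]
eef_rot: [-179.9, 0.1, -100.0]
contact_force: [0.2, 0.4, -1.3]
gripper_width: 0.0378
```

```bash
python3 -c "
from h import *
plan(.5428,.2452,.095,-100)
"
```

```text
at [ 0.5255 -0.1952  0.0109] [-1.7988e+02  6.0000e-02 -1.0001e+02] t 16.95 F [ 0.2  0.4 -1.3] w 37.8
1 [-0.98, 0.13, -0.19] [-0.02, 0.01, 0.0]
2 [-0.98, 0.13, -0.19] [0.0, 0.0, 0.0]
3 [-0.98, 0.13, -0.19] [0.0, 0.0, 0.0]
4 [-0.98, 0.13, -0.19] [0.0, 0.0, 0.0]
5 [-0.98, 0.13, -0.19] [0.0, 0.0, 0.0]
6 [-0.98, 0.14, -0.19] [0.0, 0.0, 0.0]
7 [-0.98, 0.14, -0.19] [0.0, 0.0, 0.0]
8 [-0.98, 0.13, -0.19] [0.0, 0.0, 0.0]
9 [-0.98, 0.14, -0.19] [0.0, 0.0, 0.0]
10 [-0.98, 0.13, -0.18] [0.0, 0.0, 0.0]
11 [-0.98, 0.14, -0.19] [0.0, 0.0, 0.0]
12 [-0.14, 0.02, -0.02] [0.0, 0.0, 0.0]
```

Request:
apply_moves:
  targets:
    - [[0,0,-0.3],[-0.02,0.01,0],30]
    - [[0,0,-0.7],[0,0,0],30]
    - [[0,0,-0.8],[0,0,0],30]
    - [[-0.3,0.04,-0.25],[0,0,0],30]
    - [[-0.8,0.11,0],[0,0,0],30]

```text
time_s: 17.45
tcp_pos: [0.5259, -0.1521, 0.0949]
eef_rot: [179.8, -0.0, -100.3]
contact_force: [0.5, 1.1, -0.9]
gripper_width: 0.0379
```

Request:
apply_moves:
  targets:
    - [[-0.95,0.13,0],[0,0,0],30]
    - [[-0.95,0.13,0],[0,0,0],30]
    - [[-0.95,0.13,0],[0,0,0],30]
    - [[-0.95,0.13,0],[0,0,0],30]
    - [[-0.95,0.13,0],[0,0,0],30]

```text
time_s: 17.95
tcp_pos: [0.533, 0.0465, 0.0949]
eef_rot: [179.9, 0.1, -100.6]
contact_force: [1.1, -0.1, -0.9]
gripper_width: 0.0375
```

```bash
python3 -c "
from h import *
plan(.5428,.2452,.095,-100)
"
```

```text
at [0.533  0.0465 0.0949] [ 1.7986e+02  6.0000e-02 -1.0060e+02] t 17.95 F [ 1.1 -0.1 -0.9] w 37.5
1 [-0.98, 0.13, 0.0] [0.02, 0.01, -0.07]
2 [-0.98, 0.12, 0.0] [0.0, 0.0, 0.0]
3 [-0.98, 0.13, 0.0] [0.0, 0.0, 0.0]
4 [-0.98, 0.12, 0.0] [0.0, 0.0, 0.0]
5 [-0.98, 0.13, 0.0] [0.0, 0.0, 0.0]
6 [-0.03, 0.0, 0.0] [0.0, 0.0, 0.0]
```

Request:
apply_moves:
  targets:
    - [[-0.95,0.12,0],[0.02,0.01,-0.07],30]
    - [[-0.95,0.12,0],[0,0,0],30]
    - [[-0.95,0.12,0],[0,0,0],30]
    - [[-0.8,0.1,0],[0,0,0],30]
    - [[-0.6,0.08,0],[0,0,0],30]

```text
time_s: 18.45
tcp_pos: [0.5385, 0.228, 0.0935]
eef_rot: [179.9, 0.0, -99.9]
contact_force: [0.3, -0.0, -2.0]
gripper_width: 0.0376
```

Request:
apply_moves:
  targets:
    - [[-0.35,0.05,0],[0,0,0],30]
    - [[0,0,0],[0,0,0],30]

```text
time_s: 18.65
tcp_pos: [0.538, 0.2459, 0.0925]
eef_rot: [179.9, -0.0, -99.7]
contact_force: [-0.2, -0.7, -0.5]
gripper_width: 0.0375
```

```bash
python3 -c "
from h import *
plan(.5428,.2452,.007,-100)
"
```

```text
at [0.538  0.2459 0.0925] [ 1.7991e+02 -2.0000e-02 -9.9730e+01] t 18.65 F [-0.2 -0.7 -0.5] w 37.5
1 [0.0, -0.06, 0.98] [0.01, 0.0, 0.03]
2 [0.0, -0.05, 0.98] [0.0, 0.0, 0.0]
3 [0.0, -0.01, 0.18] [0.0, 0.0, 0.0]
```

Request:
apply_moves:
  targets:
    - [[0,-0.12,0.6],[0.01,0,0.03],30]
    - [[0,0,0.6],[0,0,0],30]
    - [[0,0,0.4],[0,0,0],30]
    - [[0,0,0.2],[0,0,0],30]
    - [[0,0,0],[0,0,0],30]

```text
time_s: 19.15
tcp_pos: [0.5418, 0.2423, 0.0183]
eef_rot: [180.0, -0.0, -100.1]
contact_force: [-0.5, -0.5, -1.1]
gripper_width: 0.0373
```

```bash
python3 -c "
from h import *
plan(.5428,.2452,.007,-100)
"
```

```text
at [0.5418 0.2423 0.0183] [ 1.7996e+02 -2.0000e-02 -1.0008e+02] t 19.15 F [-0.5 -0.5 -1.1] w 37.3
1 [-0.08, -0.01, 0.28] [0.0, 0.0, -0.01]
```

Request:
apply_moves:
  targets:
    - [[-0.08,-0.01,0.15],[0,0,-0.01],30]
    - [[0,0,0.07],[0,0,0],30]
    - [[0,0,0],[0,0,0],30]

```text
time_s: 19.45
tcp_pos: [0.5438, 0.2455, 0.0106]
eef_rot: [-179.9, 0.1, -100.0]
contact_force: [0.7, -0.0, -0.6]
gripper_width: 0.0377
```

```bash
python3 -c "
from h import *
plan(.5428,.2452,.0055,-100)
"
```

```text
at [0.5438 0.2455 0.0106] [-1.7995e+02  7.0000e-02 -1.0004e+02] t 19.45 F [ 0.7 -0.  -0.6] w 37.7
1 [0.01, 0.02, 0.13] [-0.01, 0.01, 0.0]
```

Request:
apply_moves:
  targets:
    - [[0.01,0.02,0.06],[-0.01,0.01,0],30]
    - [[0,0,0.03],[0,0,0],30]
    - [[0,0,0.02],[0,0,0],30]

```text
time_s: 19.75
tcp_pos: [0.5436, 0.2459, 0.0072]
eef_rot: [-179.9, 0.1, -100.0]
contact_force: [0.9, -0.7, -1.0]
gripper_width: 0.0371
```

```bash
python3 -c "
from h import *
plan(.5428,.2452,.0055,-100)
"
```

```text
at [0.5436 0.2459 0.0072] [-1.7995e+02  8.0000e-02 -1.0002e+02] t 19.75 F [ 0.9 -0.7 -1. ] w 37.1
1 [0.02, 0.02, 0.04] [-0.01, 0.01, 0.0]
```

Request:
apply_moves:
  targets:
    - [[0,0.01,0.03],[0,0.01,0],30]
    - [[0,0,0.03],[0,0,0],30]

```text
time_s: 19.95
tcp_pos: [0.5434, 0.2461, 0.0057]
eef_rot: [-179.9, 0.0, -100.0]
contact_force: [-6.4, -2.2, 16.5]
gripper_width: 0.0378
```

```bash
python3 -c "
from h import *
plan(.5428,.2452,.0055,-100)
"
```

```text
at [0.5434 0.2461 0.0057] [-1.7992e+02  1.0000e-02 -9.9990e+01] t 19.95 F [-6.4 -2.2 16.5] w 37.8
1 [0.02, 0.01, 0.01] [-0.01, 0.0, 0.0]
```

It has touched down with 16 N. Releasing.

Request:
apply_moves:
  targets:
    - [[0,0,-0.01],[0,0,0],41]
    - [[0,0,0],[0,0,0],48]
    - [[0,0,0],[0,0,0],60]
    - [[0,0,0],[0,0,0],60]

```text
time_s: 20.35
tcp_pos: [0.5437, 0.2465, 0.0067]
eef_rot: [-179.9, 0.1, -100.0]
contact_force: [0.2, 0.3, 0.6]
gripper_width: 0.0572
```

```bash
python3 -c "
from h import *
plan(.526,-.2583,.1,-100)
"
```

```text
at [0.5437 0.2465 0.0067] [-1.7987e+02  6.0000e-02 -9.9960e+01] t 20.35 F [0.2 0.3 0.6] w 57.2
1 [0.98, -0.14, -0.18] [-0.02, 0.01, 0.0]
2 [0.98, -0.14, -0.18] [0.0, 0.0, 0.0]
3 [0.98, -0.14, -0.18] [0.0, 0.0, 0.0]
4 [0.98, -0.14, -0.18] [0.0, 0.0, 0.0]
5 [0.98, -0.13, -0.18] [0.0, 0.0, 0.0]
6 [0.98, -0.14, -0.18] [0.0, 0.0, 0.0]
7 [0.98, -0.13, -0.18] [0.0, 0.0, 0.0]
8 [0.98, -0.14, -0.18] [0.0, 0.0, 0.0]
9 [0.98, -0.14, -0.19] [0.0, 0.0, 0.0]
10 [0.98, -0.13, -0.18] [0.0, 0.0, 0.0]
11 [0.98, -0.14, -0.19] [0.0, 0.0, 0.0]
12 [0.98, -0.13, -0.19] [0.0, 0.0, 0.0]
13 [0.75, -0.11, -0.14] [0.0, 0.0, 0.0]
```

Request:
apply_moves:
  targets:
    - [[0,0,-0.5],[-0.02,0.01,0],60]
    - [[0,0,-0.9],[0,0,0],60]
    - [[0,0,-0.9],[0,0,0],60]
    - [[0.5,-0.07,0],[0,0,0],60]
    - [[0.95,-0.13,0],[0,0,0],60]

```text
time_s: 20.85
tcp_pos: [0.5419, 0.1894, 0.1006]
eef_rot: [179.9, -0.1, -99.7]
contact_force: [-0.2, -0.8, -0.3]
gripper_width: 0.0601
```

Request:
apply_moves:
  targets:
    - [[0.95,-0.13,0],[0,0,0],60]
    - [[0.95,-0.13,0],[0,0,0],60]
    - [[0.95,-0.13,0],[0,0,0],60]
    - [[0.95,-0.13,0],[0,0,0],60]
    - [[0.95,-0.13,0],[0,0,0],60]

```text
time_s: 21.35
tcp_pos: [0.5343, -0.009, 0.1008]
eef_rot: [-180.0, -0.0, -99.5]
contact_force: [0.8, 0.5, 0.4]
gripper_width: 0.0597
```

```bash
python3 -c "
from h import *
plan(.526,-.2583,.1,-100)
"
```

```text
at [ 0.5343 -0.009   0.1008] [-1.7996e+02 -4.0000e-02 -9.9550e+01] t 21.35 F [0.8 0.5 0.4] w 59.7
1 [0.98, -0.13, 0.0] [-0.01, -0.01, 0.06]
2 [0.98, -0.14, 0.0] [0.0, 0.0, 0.0]
3 [0.98, -0.14, 0.0] [0.0, 0.0, 0.0]
4 [0.98, -0.14, 0.0] [0.0, 0.0, 0.0]
5 [0.98, -0.14, 0.01] [0.0, 0.0, 0.0]
6 [0.98, -0.14, 0.0] [0.0, 0.0, 0.0]
7 [0.29, -0.04, 0.01] [0.0, 0.0, 0.0]
```

Request:
apply_moves:
  targets:
    - [[0.95,-0.13,0],[-0.01,-0.01,0.06],60]
    - [[0.95,-0.14,0],[0,0,0],60]
    - [[0.95,-0.14,0],[0,0,0],60]
    - [[0.95,-0.14,0],[0,0,0],60]
    - [[0.95,-0.14,0],[0,0,0],60]

```text
time_s: 21.85
tcp_pos: [0.5262, -0.2096, 0.0998]
eef_rot: [180.0, 0.1, -100.0]
contact_force: [1.5, 0.1, 0.2]
gripper_width: 0.0601
```

Request:
apply_moves:
  targets:
    - [[0.7,-0.1,0],[0,0,0],60]
    - [[0.4,-0.06,0.2],[0,0,0],60]
    - [[0,0,0.2],[0,0,0],60]

```text
time_s: 22.15
tcp_pos: [0.5235, -0.2611, 0.083]
eef_rot: [-179.9, 0.0, -100.3]
contact_force: [0.3, 0.2, -0.1]
gripper_width: 0.0602
```

```bash
python3 -c "
from h import *
c=r.capture('scene')
for o in lids(c): print(o)
cv2.imwrite('pics/scene9.png',c['img'])
plan(.5258,-.2583,.010,-100)
"
```

```text
(132, array([0.545 , 0.2459, 0.065 , 0.5445, 0.2463, 0.0193]), array([34, 33, 35]))
(145, array([0.5234, 0.183 , 0.065 , 0.5233, 0.1829, 0.0194]), array([ 66, 144,  21]))
(131, array([0.5021, 0.1207, 0.065 , 0.5013, 0.1219, 0.019 ]), array([168,  86,  26]))
at [ 0.5227 -0.26    0.0815] [ 1.7993e+02  6.0000e-02 -1.0033e+02] t 22.2 F [-0.7  0.  -1.6] w 60.1
1 [-0.03, -0.04, 0.98] [0.01, 0.01, -0.04]
2 [-0.02, -0.03, 0.81] [0.0, 0.0, 0.0]
```

View pics/scene9.png

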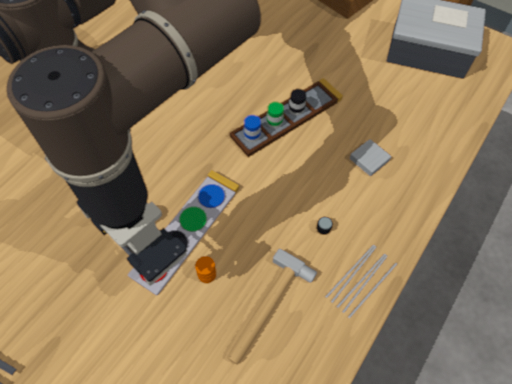

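Blue (252,123), green (276,112) and black (298,98) all stand upright in the right pockets. The last pocket, next to the brass, is empty and waits for red.

Request:
apply_moves:
  targets:
    - [[-0.04,-0.07,0.5],[0.01,0.01,-0.04],60]
    - [[0,0,0.5],[0,0,0],60]
    - [[0,0,0.35],[0,0,0],60]
    - [[0,0,0.15],[0,0,0],60]
    - [[0,0,0],[0,0,0],60]

```text
time_s: 22.7
tcp_pos: [0.5253, -0.2559, 0.0189]
eef_rot: [180.0, -0.0, -99.9]
contact_force: [0.0, 0.2, 0.2]
gripper_width: 0.06
```

```bash
python3 -c "
from h import *
plan(.5258,-.2583,.010,-100)
"
```

```text
at [ 0.5253 -0.2559  0.0189] [ 1.7997e+02 -1.0000e-02 -9.9890e+01] t 22.7 F [0.  0.2 0.2] w 60.0
1 [0.06, -0.02, 0.22] [0.0, 0.0, 0.01]
```

Request:
apply_moves:
  targets:
    - [[0.06,-0.02,0.18],[0,0,0.01],52]
    - [[0,0,0.03],[0,0,0],50]
    - [[0,0,0],[0,0,0],50]

```text
time_s: 23.0
tcp_pos: [0.5269, -0.2579, 0.0114]
eef_rot: [-179.9, -0.0, -99.9]
contact_force: [0.8, 0.8, -0.9]
gripper_width: 0.0506
```

```bash
python3 -c "
from h import *
plan(.5258,-.2583,.010,-100)
"
```

```text
at [ 0.5269 -0.2579  0.0114] [-1.799e+02 -1.000e-02 -9.989e+01] t 23.0 F [ 0.8  0.8 -0.9] w 50.6
1 [0.01, 0.03, 0.04] [-0.01, 0.0, 0.01]
```

Request:
apply_moves:
  targets:
    - [[0.01,0.03,0.03],[-0.01,0,0.01],30]
    - [[0,0,0],[0,0,0],30]
    - [[0,0,0],[0,0,0],30]
  squeeze: 20

```text
time_s: 23.3
tcp_pos: [0.5261, -0.2583, 0.0111]
eef_rot: [-179.9, -0.0, -100.0]
contact_force: [0.4, 0.5, -1.5]
gripper_width: 0.0376
```

```bash
python3 -c "
from h import *
plan(.5638,.308,.095,-100)
"
```

```text
at [ 0.5261 -0.2583  0.0111] [-1.799e+02 -1.000e-02 -9.998e+01] t 23.3 F [ 0.4  0.5 -1.5] w 37.6
1 [-0.98, 0.11, -0.15] [-0.01, 0.0, 0.0]
2 [-0.98, 0.11, -0.14] [0.0, 0.0, 0.0]
3 [-0.98, 0.1, -0.15] [0.0, 0.0, 0.0]
4 [-0.98, 0.11, -0.14] [0.0, 0.0, 0.0]
5 [-0.98, 0.1, -0.15] [0.0, 0.0, 0.0]
6 [-0.98, 0.11, -0.15] [0.0, 0.0, 0.0]
7 [-0.98, 0.11, -0.14] [0.0, 0.0, 0.0]
8 [-0.98, 0.1, -0.15] [0.0, 0.0, 0.0]
9 [-0.98, 0.11, -0.14] [0.0, 0.0, 0.0]
10 [-0.98, 0.1, -0.15] [0.0, 0.0, 0.0]
11 [-0.98, 0.11, -0.14] [0.0, 0.0, 0.0]
12 [-0.98, 0.1, -0.15] [0.0, 0.0, 0.0]
13 [-0.98, 0.11, -0.15] [0.0, 0.0, 0.0]
14 [-0.98, 0.1, -0.14] [0.0, 0.0, 0.0]
15 [-0.39, 0.05, -0.06] [0.0, 0.0, 0.0]
```

Request:
apply_moves:
  targets:
    - [[0,0,-0.3],[-0.01,0,0],30]
    - [[0,0,-0.7],[0,0,0],30]
    - [[0,0,-0.8],[0,0,0],30]
    - [[-0.3,0.03,-0.25],[0,0,0],30]
    - [[-0.8,0.09,0],[0,0,0],30]

```text
time_s: 23.8
tcp_pos: [0.5284, -0.2155, 0.0985]
eef_rot: [180.0, -0.0, -100.2]
contact_force: [-0.1, 0.8, -1.2]
gripper_width: 0.0376
```

Request:
apply_moves:
  targets:
    - [[-0.95,0.1,0],[0,0,0],30]
    - [[-0.95,0.1,0],[0,0,0],30]
    - [[-0.95,0.1,0],[0,0,0],30]
    - [[-0.95,0.1,0],[0,0,0],30]
    - [[-0.95,0.1,0],[0,0,0],30]

```text
time_s: 24.3
tcp_pos: [0.5423, -0.0179, 0.1023]
eef_rot: [-179.8, 0.1, -100.5]
contact_force: [0.9, -0.7, -0.3]
gripper_width: 0.0377
```

Request:
apply_moves:
  targets:
    - [[-0.95,0.1,0],[0,0,0],30]
    - [[-0.95,0.1,0],[0,0,0],30]
    - [[-0.95,0.1,0],[0,0,0],30]
    - [[-0.95,0.1,0],[0,0,0],30]

```text
time_s: 24.7
tcp_pos: [0.5525, 0.1424, 0.1049]
eef_rot: [-179.7, 0.2, -100.4]
contact_force: [1.2, 0.2, -0.6]
gripper_width: 0.0377
```

```bash
python3 -c "
from h import *
plan(.5638,.308,.095,-100)
"
```

```text
at [0.5525 0.1424 0.1049] [-1.7972e+02  1.7000e-01 -1.0042e+02] t 24.7 F [ 1.2  0.2 -0.6] w 37.7
1 [-0.98, 0.11, 0.06] [-0.03, 0.02, -0.05]
2 [-0.98, 0.11, 0.06] [0.0, 0.0, 0.0]
3 [-0.98, 0.1, 0.06] [0.0, 0.0, 0.0]
4 [-0.98, 0.11, 0.06] [0.0, 0.0, 0.0]
5 [-0.2, 0.02, 0.01] [0.0, 0.0, 0.0]
```

Request:
apply_moves:
  targets:
    - [[-0.95,0.1,0],[-0.03,0.02,-0.05],30]
    - [[-0.95,0.1,0.03],[0,0,0],30]
    - [[-0.9,0.08,0.05],[0,0,0],30]
    - [[-0.6,0.06,0.05],[0,0,0],30]
    - [[-0.35,0.03,0.05],[0,0,0],30]

```text
time_s: 25.2
tcp_pos: [0.5619, 0.304, 0.1002]
eef_rot: [-179.9, 0.1, -99.8]
contact_force: [-0.4, 0.7, -1.6]
gripper_width: 0.0375
```

Request:
apply_moves:
  targets:
    - [[-0.1,0,0.05],[0,0,0],30]
    - [[0,0,0],[0,0,0],30]

```text
time_s: 25.4
tcp_pos: [0.5617, 0.3093, 0.0976]
eef_rot: [-180.0, 0.1, -99.7]
contact_force: [0.4, -0.5, -1.3]
gripper_width: 0.0375
```

```bash
python3 -c "
from h import *
plan(.5638,.308,.007,-100)
"
```

```text
at [0.5617 0.3093 0.0976] [-1.7995e+02  8.0000e-02 -9.9670e+01] t 25.4 F [ 0.4 -0.5 -1.3] w 37.5
1 [0.01, -0.02, 0.98] [-0.01, 0.01, 0.04]
2 [0.01, -0.03, 0.98] [0.0, 0.0, 0.0]
3 [0.01, -0.01, 0.31] [0.0, 0.0, 0.0]
```

Request:
apply_moves:
  targets:
    - [[0.01,-0.06,0.6],[-0.01,0.01,0.04],30]
    - [[0,0,0.6],[0,0,0],30]
    - [[0,0,0.5],[0,0,0],30]
    - [[0,0,0.25],[0,0,0],30]
    - [[0,0,0],[0,0,0],30]

```text
time_s: 25.9
tcp_pos: [0.5648, 0.3033, 0.0197]
eef_rot: [-180.0, 0.1, -100.3]
contact_force: [-0.2, -1.1, -0.8]
gripper_width: 0.0378
```

```bash
python3 -c "
from h import *
plan(.5638,.308,.007,-100)
"
```

```text
at [0.5648 0.3033 0.0197] [-1.7997e+02  8.0000e-02 -1.0028e+02] t 25.9 F [-0.2 -1.1 -0.8] w 37.8
1 [-0.11, 0.05, 0.32] [0.0, 0.01, -0.03]
```

Request:
apply_moves:
  targets:
    - [[-0.11,0.05,0.15],[0,0.01,-0.03],30]
    - [[0,0,0.08],[0,0,0],30]
    - [[0,0,0],[0,0,0],30]

```text
time_s: 26.2
tcp_pos: [0.5648, 0.3081, 0.0123]
eef_rot: [-179.9, 0.1, -100.1]
contact_force: [0.3, -0.0, -1.6]
gripper_width: 0.0374
```

```bash
python3 -c "
from h import *
plan(.5638,.308,.006,-100)
"
```

```text
at [0.5648 0.3081 0.0123] [-1.7986e+02  1.1000e-01 -1.0007e+02] t 26.2 F [ 0.3 -0.  -1.6] w 37.4
1 [0.01, 0.02, 0.16] [-0.02, 0.01, -0.01]
```

Request:
apply_moves:
  targets:
    - [[0.01,0.02,0.08],[-0.01,0.01,0],30]
    - [[0,0,0.04],[0,0,0],30]
    - [[0,0,0.01],[0,0,0],30]

```text
time_s: 26.5
tcp_pos: [0.5645, 0.3087, 0.0082]
eef_rot: [-179.9, 0.1, -100.0]
contact_force: [-0.2, 0.3, 0.3]
gripper_width: 0.0376
```

```bash
python3 -c "
from h import *
plan(.5638,.308,.006,-100)
"
```

```text
at [0.5645 0.3087 0.0082] [-1.7986e+02  1.3000e-01 -1.0003e+02] t 26.5 F [-0.2  0.3  0.3] w 37.6
1 [0.02, 0.01, 0.06] [-0.02, 0.02, 0.0]
```

Request:
apply_moves:
  targets:
    - [[0.01,0.01,0.03],[-0.01,0.02,0],30]
    - [[0,0,0.02],[0,0,0],30]

```text
time_s: 26.7
tcp_pos: [0.5641, 0.3085, 0.0063]
eef_rot: [-179.9, -0.0, -100.0]
contact_force: [0.5, 0.0, -0.7]
gripper_width: 0.0377
```

```bash
python3 -c "
from h import *
plan(.5638,.308,.006,-100)
"
```

```text
at [0.5641 0.3085 0.0063] [-1.7993e+02 -2.0000e-02 -1.0003e+02] t 26.7 F [ 0.5  0.  -0.7] w 37.7
1 [0.01, 0.01, 0.01] [-0.01, 0.0, 0.0]
```

Request:
apply_moves:
  targets:
    - [[0,0,0.02],[0,0,0],30]
    - [[0,0,0],[0,0,0],30]

```text
time_s: 26.9
tcp_pos: [0.5642, 0.3086, 0.0061]
eef_rot: [-179.9, -0.0, -100.0]
contact_force: [-0.4, -0.1, -1.7]
gripper_width: 0.0375
```

Request:
apply_moves:
  targets:
    - [[0,0,0.02],[0,0,0],30]
    - [[0,0,0.01],[0,0,0],30]

```text
time_s: 27.1
tcp_pos: [0.5643, 0.3087, 0.006]
eef_rot: [-179.9, -0.0, -100.0]
contact_force: [-1.8, -0.6, 3.4]
gripper_width: 0.0377
```

Contact at 3.4 N. Releasing and retreating straight up.

Request:
apply_moves:
  targets:
    - [[0,0,0],[0,0,0],41]
    - [[0,0,0],[0,0,0],48]
    - [[0,0,0],[0,0,0],60]
    - [[0,0,0],[0,0,0],60]

```text
time_s: 27.5
tcp_pos: [0.5646, 0.3089, 0.0057]
eef_rot: [-179.9, 0.0, -100.0]
contact_force: [0.4, 0.4, 0.0]
gripper_width: 0.0574
```

Request:
apply_moves:
  targets:
    - [[0,0,-0.4],[0,0,0],60]
    - [[0,0,-0.9],[0,0,0],60]
    - [[0,0,-0.9],[0,0,0],60]
    - [[0,0,-0.9],[0,0,0],60]
    - [[0,0,-0.9],[0,0,0],60]

```text
time_s: 28.0
tcp_pos: [0.5611, 0.3061, 0.1632]
eef_rot: [179.6, -0.6, -100.1]
contact_force: [1.5, 0.3, 0.1]
gripper_width: 0.0603
```

Request:
apply_moves:
  targets:
    - [[-0.9,0.2,-0.3],[0,0,0],60]
    - [[-0.9,0.2,-0.3],[0,0,0],60]
    - [[-0.9,0.2,0],[0,0,0],60]
    - [[-0.6,0.1,0],[0,0,0],60]
    - [[0,0,0],[0,0,0],60]

```text
time_s: 28.5
tcp_pos: [0.5595, 0.4469, 0.1965]
eef_rot: [-179.9, 0.0, -100.2]
contact_force: [0.6, -0.1, -0.7]
gripper_width: 0.0598
```

```bash
python3 -c "
from h import *
for n in ('scene','side'):
    c=r.capture(n)
    for o in lids(c): print(o)
    i=c['img']; i=i[60:310,110:430]; cv2.imwrite(f'pics/{n}10.png',cv2.resize(i,None,fx=2.4,fy=2.4))
print(r.get_state()['time_s'],r.get_state()['tcp_pos'])
"
```

```text
(130, array([0.5655, 0.3071, 0.0651, 0.5648, 0.3078, 0.0192]), array([  6,  15, 143]))
(131, array([0.5449, 0.247 , 0.0651, 0.5444, 0.2467, 0.0185]), array([26, 26, 28]))
(140, array([0.5234, 0.1827, 0.0649, 0.5219, 0.1825, 0.0203]), array([ 51, 118,  16]))
(150, array([0.5017, 0.1198, 0.0651, 0.5024, 0.121 , 0.0198]), array([140,  67,  18]))
(29, array([0.518 , 0.1794, 0.0645, 0.5207, 0.1825, 0.0184]), array([ 56, 114,  58]))
(32, array([0.4928, 0.1186, 0.0646, 0.4977, 0.119 , 0.0178]), array([127,  69,  56]))
28.6 [0.55941955 0.44444338 0.19639429]
```

View pics/scene10.png

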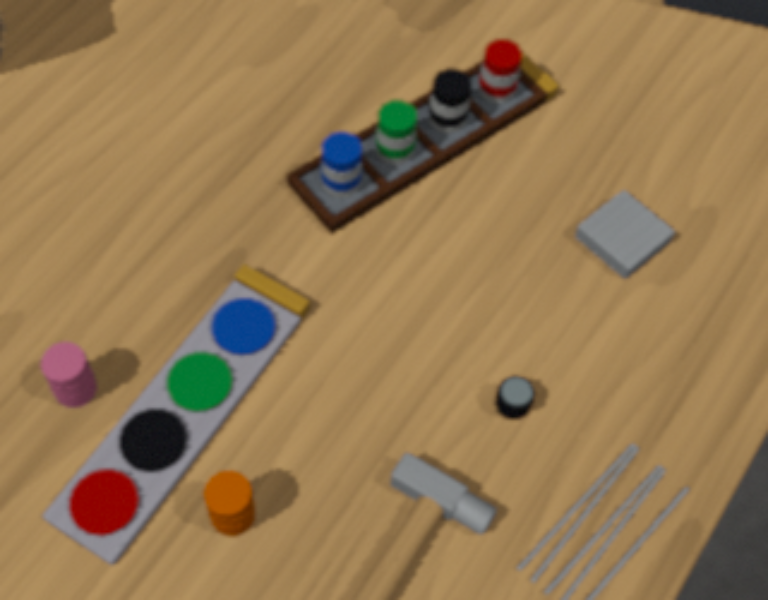

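View pics/side10.png

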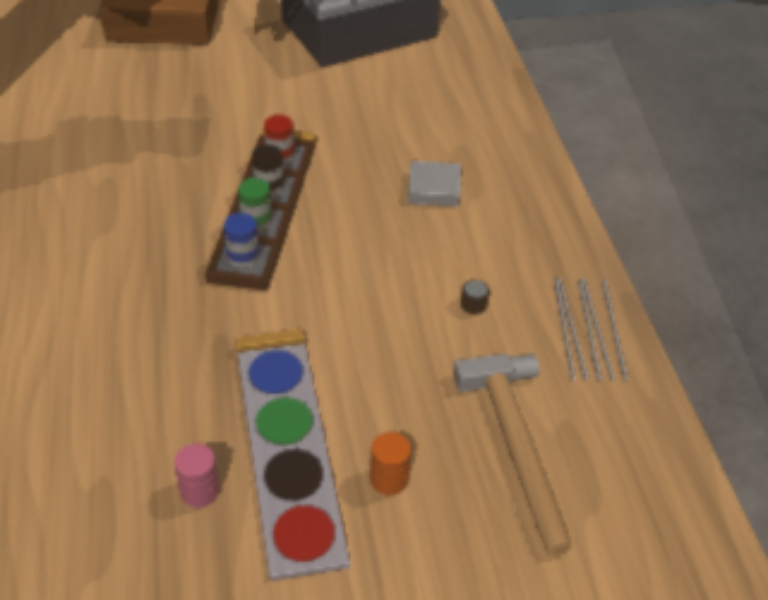

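All four jars stand upright in the pockets: red next to the brass at (500,60), then black, green, and blue farthest at (342,155). The saucers, bystanders and look-alikes look unmoved, and the arm is clear.

```bash
python3 -c "
from plant import r
print(r.close_job())"
```

```text
the job is handed in; nothing more can be done
None
```

All four jars are in the caddy in reverse order, and the job was handed in at about 28.6 s. Blue is in the pocket farthest from the brass, then green, black, and red next to the brass.

**Last checks:** In the scene camera, all four lids read z ≈ 0.065 m (0.064 expected), so the jars are upright. Their centres are within about 3 mm of the pocket centres. The saucers, bench block, hammer, loupe and the orange and pink look-alikes look unmoved in both pictures. The arm was clear of everything and read no contact force. The side camera picked up only the blue and green lids in the final measurement, so black and red were measured from the scene camera alone, though both show upright in the side picture.

**What disagreed:** The fingertips turned out to be about 24 mm behind the reported TCP, not 17 mm ahead as stated. My first grasp therefore closed on air above the blue jar without touching it, and I corrected the grasp height from the depth images. Black was set down with about 16 N of contact force and red with about 3 N. No touchdown force showed before I released blue and green, so by the readings they were within about 1 mm of the floor.

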